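Refill the spring-loaded carton dispenser

ROBOT

A 6-joint arm with a two-finger parallel gripper is mounted at the origin on the work surface. World frame = base frame: x ahead of the robot, y to its left, z up, the work surface at z = 0. Lengths are in m, angles in degrees, forces in N, time in s.
With the tool pointing down it reaches from about 0.25 to 0.725 m from the base axis. Payload 9.7 kg.
Tool frame: the origin (TCP) lies midway between the tips of the shut fingers; the grasp point (between the pads) lies 19 mm behind it (bot.pinch_z is the distance from the TCP to the grasp point, in m); z points along the fingers, y is the direction in which the jaws open and shut (so a half turn about z gives the same grasp; the last joint's range is limited). The gripper opens to 85 mm and grips with 20 to 120 N. Pads are 22 mm wide; open, the fingers measure 114 mm over their backs; the gripper's body (76 mm by 85 mm) begins 54 mm behind the grasp point. The pads swing forward as they close: fully open they stand 13 mm farther back than shut.
Start: joints at [66.921, 4.979, 10.078, 95.1, 0, 90], TCP at [0.216, 0.506, 0.207] pointing down, gripper open.
Joint ranges: [-179.16, 179.16], [-48.56, 103.87], [-65.8, 70.77], [-126.05, 130.52], [-82.76, 87.17], [-180, 180]. Speed limits (degrees/s): [127.2, 127.2, 147.25, 180, 180, 180].

INTERFACE

Orientations are given as [roll, pitch, yaw] about the fixed x, y, z axes, in that order (R = Rz(yaw) Ry(pitch) Rx(roll)).
In Python, from workcell import bot, imaging gives the robot as it stands.
- The arm moves only by the tool servo_tool, never from a script. Its argument "moves" is a list that holds one entry, the list of rows, each a list of 7 numbers: the turn, a rotation vector about the tool's x, y, z in rad, then the shift along the tool's x, y, z in cm, then the finger opening in cm, from 0 to 8.54. A call has 1 to 12 rows; each row shifts and turns the pose as measured when the row begins, along the tool's axes as they then stand; what a row does not reach is not made up. A row lasts 1/12 s, in which the tool goes at most 41.7 mm and 7.16 degrees, less where a joint would pass 70% of its speed; a pose out of reach is approached as far as the arm can. A call is refused whole if a number of a shift passes 4.17 or a number of a turn 0.125, either way. A call with a gripper value outside its range is refused whole. The fingers move at their own pace and stop on an object; "force" is the grip in N (left out, the last holds). Time passes only in rows, so rows that do not move let the fingers close. It gives the time, the measured TCP pose, the force and the opening at its end, in the units of the state.
- bot.get_obs(): the state, without advancing time (a new reading comes with each control period).
- imaging.camera(name): name is "scene" or "top"; returns the picture (400x640x3 uint8, blue, green, red); there is no depth.
- imaging.calibration(name): a dict with "fx", "fy", "cx", "cy" (pixels), "camera_from_world" (4x4, takes a point from world to camera coordinates). Camera axes: x right, y down, z forward; pixel columns grow to the right and rows downward; lengths in m; the calibration is good to about 2 mm. A picture is of the moment at which its call begins. calibration takes no time and is no camera call.
- bot.job_done(): hands the job in, once; it reports no verdict.
The state is a dict: "time": time; "q": joint angles; "qd": joint speeds; "joint_efforts": joint torques, N m; "ee_pos": TCP position; "tcp_rot": TCP orientation; "wrist_force": force on the tool from outside, world axes, zero at the start; "torque": the same for the moment, N m; "opening": finger opening in m.
Only numpy, scipy, OpenCV 4.12 (cv2) and the standard library are available. Lean on these libraries where they do the work, as an engineer would, in place of code of your own. Each camera call takes 0.05 s, during which the arm holds its last target.

TASK

Refill the carton dispenser: take the wooden-handled release pin from its stand, push its dowel down through the hole in the yellow cover until the latch inside lets the red lid spring open, and put the pin back, fully home in its stand. Then lay the blue-banded carton from the table flat in the open well, on top of the carton already there, let it sink on the spring platform, and shut the lid until it latches. Leave the other things on the table where they are.

Things in the scene. Friction and masses are not known exactly. Their poses are not given: they have to be found in the camera images.
- disp: Fixed blue dispenser, 138 mm high. Origin on the table under its well's centre, z up. At its -x end (x -150 to -87 mm) a latch housing with yellow cover, at +x the lid's hinge; between them, under the lid, the well: inside 118 mm (x) by 64 mm (y), rim at 130 mm. Both long walls (6 mm thick, y = +-35) are cut down to 60 mm height over the middle 78 mm, so fingers beside a carton can go in.
- hole (a point): Centre of the round release hole, 18 mm across, at the top face of the yellow cover (138 mm above the table, 118.5 mm from the well's centre towards the dispenser's -x). The flat brass tail of the latch lies straight below, its top 58 mm under this point at rest.
- latch (a joint): Spring latch in the housing, rad: 0 at rest, grows as its tail is pushed down (4 mm at the hole per 0.1 rad), at most 0.32. Its hook lets the lid go at about 0.17 (tail some 7 mm down). Takes 3 to 9 N on the tail; springs back by itself. When the lid is shut its catch pushes the hook aside and snaps under it.
- lid (a joint): Red lid's angle, rad: 0 shut (about 0 to 0.015 when latched), 1.65 open (leaning just past upright). A spring opens it in about 1 s once the latch lets go and holds it open; unless latched it opens again. Shutting ends by pressing latch aside (and a pile standing proud down): about 5 to 15 N down near the free edge; it can be pressed to -0.02.
- lid_hinge (a point): Middle of the lid's hinge line, 132 mm above the table, 72 mm from the well's centre along the dispenser's +x; the line runs along the dispenser's y. The frame turns with the lid; the lid's plate runs from here along the frame's -x for 157 mm, 84 mm wide, 6 mm thick; its underside passes through the hinge line, its outer face is 6 mm along +z.
- lid_edge (a point): Middle of the lid's free edge, 157 mm from the hinge line; it lies 2 mm from the yellow cover when shut, and about 290 mm above the table when open.
- platform (a joint): Spring platform in the well, m: how far it has sunk from its height with one average carton on it; grows downward. Soft spring, 105 N/m: each carton (0.36 to 0.44 kg) sinks it by some 37 mm by its weight, so with two cartons it comes to rest at about 0.030 to 0.045, the upper one's top about flush with the rim. Starts at -0.004 to 0.004.
- stock_c (a point): Centre of the blue-banded carton already lying in the well (same kind and size as the refill); hidden under the lid at first, its top about 12 mm below the well's rim.
- refill_c (a point): Centre of the blue-banded brown carton of bolts lying on the table, 110 mm long (x), 56 mm wide (y), 45 mm high (z), about 0.4 kg. It may be at either of two places, the red-banded one at the other. It fits the well with its length along the dispenser's x.
- pin_handle (a point): Centre of the round wooden handle (24 mm across, 60 mm long, along z) of the release pin, which stands upright in its stand. Below the handle a brass collar (30 mm across, 6 mm thick; its underside 36 mm below this point), then a steel dowel 12 mm across and 100 mm long. About 0.14 kg.
- pin_tip (a point): Lower tip of the release pin's dowel, 136 mm below the handle's centre; z along the pin, towards the handle.
- stand_hole (a point): Centre of the hole (18 mm across, through a 10 mm plate) at the top face of the pin's dark steel stand: fixed, 70 x 70 mm, this face 115 mm above the table, z up. The pin's collar rests on this face with the dowel hanging down through the hole.
- decoy_c (a point): Centre of the red-banded carton, 110 x 56 x 45 mm: a bystander.
- small_c (a point): Centre of the green-banded carton, 80 x 60 x 60 mm: a bystander.
- bolt: Big hex bolt lying on the table, about 130 mm long: a bystander.
- tape: Yellow roll of tape, 100 mm across, 45 mm high; origin under its centre: a bystander.
- spray: Green spray can, 64 mm across, 190 mm high; origin under its centre: a bystander.
- flange: Steel pipe flange, 100 mm across, 40 mm high; origin under its centre: a bystander.
- driver: Screwdriver lying on the table: a bystander.
Mind the look-alikes: they are no part of the job. There is more than one size of the part that bears stand_hole; the job needs the smaller.

How it is judged:
By the outcome, as a careful person would: the job done as asked, in the order asked, and still so for the second after the job is handed in, with the robot touching nothing.
It also fails if it takes over 72 s, if anything falls off the work surface, if the arm or the gripper's body presses on something with over 40 N, if the wrist force passes 120 N, or if a joint passes its speed limit or range.

## Working session

There is one attempt and no reset: what is moved stays moved. The work goes in short steps, Python scripts to look and compute and a tool call to move; the robot and the scene stay as the last step left them, time stands still between calls to the robot, and variables do not carry over. Pictures are saved under pics/ and viewed, and the job is handed in when it is done.

Besides the shell and the picture viewer there is one more tool, called after "Call:" as name(argument=value, ...) on one line, values as JSON. servo_tool: Moves the arm, as the interface text tells. Its arguments: {"type":"object","properties":{"moves":{"type":"array","items":{"type":"array","items":{"type":"array","items":{"type":"number"}}}},"force":{"type":"number"}},"required":["moves"]}

```bash
mkdir -p pics; ls
python3 - <<'E'
from workcell import bot, imaging
import cv2, json
for n in("scene","top"):
    im=imaging.camera(n); cv2.imwrite(f"pics/{n}0.png",im); c=imaging.calibration(n); print(n,c)
print(bot.get_obs(), bot.pinch_z)
E
```

```text
pics
scene {'fx': 461.008552902938, 'fy': 461.008552902938, 'cx': 322.40521830803493, 'cy': 195.78587422867685, 'camera_from_world': array([[ 0.13623115,  0.99058694,  0.01336361, -0.1039894 ],
       [ 0.71096569, -0.08836429, -0.69765288, -0.30335245],
       [-0.68990497,  0.10454312, -0.71631129,  1.637293  ],
       [ 0.        ,  0.        ,  0.        ,  1.        ]])}
top {'fx': 429.0923935185377, 'fy': 429.0923935185377, 'cx': 324.8014217914469, 'cy': 197.81041121577866, 'camera_from_world': array([[-0.02453969, -0.99964989,  0.00989445,  0.02258416],
       [-0.98979007,  0.0229052 , -0.14068036,  0.54627259],
       [ 0.14040447, -0.01324568, -0.99000562,  1.23188688],
       [ 0.        ,  0.        ,  0.        ,  1.        ]])}
{'time': 0.1, 'q': array([ 6.69224763e+01,  5.00820884e+00,  1.00394232e+01,  9.50993779e+01,
       -6.58287979e-04,  8.99984742e+01]), 'qd': array([ 0.07362818, -0.05363733,  0.11740166, -0.02212468, -0.0059006 ,
       -0.04180748]), 'joint_efforts': array([-1.27655327e-03, -5.21560550e+01,  4.65655339e+01,  1.60029758e-02,
       -8.64862341e-05, -2.06377405e-05]), 'ee_pos': array([0.21549991, 0.50577311, 0.20635533]), 'tcp_rot': array([-1.79931837e+02,  6.56472333e-04,  1.56924003e+02]), 'wrist_force': array([-0.12358795,  0.50468878, -0.59450926]), 'torque': array([-0.04374854, -0.00181847, -0.00875288]), 'opening': 0.08547796408940614} 0.0187
```

View pics/scene0.png

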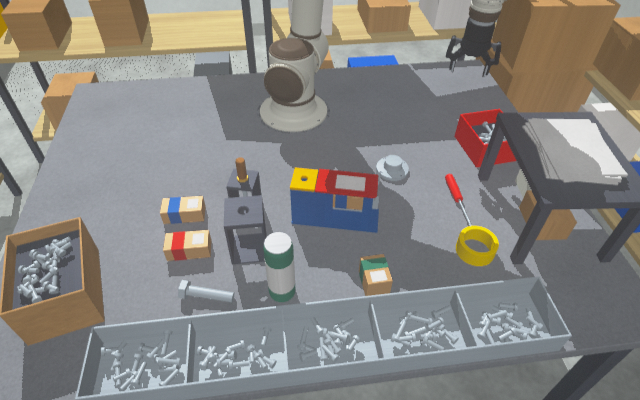

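View pics/top0.png

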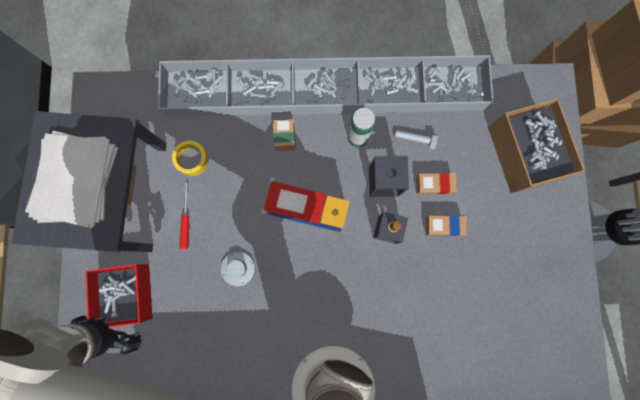

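Top view: the blue dispenser is near (307,206), with its yellow cover and hole near (335,211).

What could be mistaken for the parts I need (top-view pixels):
- **Cartons:** blue band (447,225), red band (437,183), green band (284,132). I choose blue.
- **Stands:** small one with the pin (391,228), large empty one (389,175). I choose the small one.

Close crops next.

```bash
cat > h.py <<'E'
from workcell import bot, imaging
import cv2, numpy as np
from scipy.spatial.transform import Rotation as R
def cal(n):
    c=imaging.calibration(n); K=np.array([[c['fx'],0,c['cx']],[0,c['fy'],c['cy']],[0,0,1]]); return K,np.array(c['camera_from_world'])
def proj(n,P):
    K,T=cal(n); p=K@(T[:3,:3]@np.asarray(P,float)+T[:3,3]); return p[:2]/p[2]
def ray(n,uv):
    K,T=cal(n); d=T[:3,:3].T@np.linalg.inv(K)@np.array([uv[0],uv[1],1.]); return -T[:3,:3].T@T[:3,3], d/np.linalg.norm(d)
def onz(n,uv,z):
    o,d=ray(n,uv); return o+d*(z-o[2])/d[2]
def two(ua,ub):
    o,d=ray('top',ua);p,e=ray('scene',ub)
    A=np.stack([d,-e],1);s=np.linalg.lstsq(A,p-o,rcond=None)[0]
    a=o+s[0]*d;b=p+s[1]*e;return (a+b)/2,np.linalg.norm(a-b)
def crop(im,x,y,w,h,s,fn): cv2.imwrite(fn,cv2.resize(im[y:y+h,x:x+w],None,fx=s,fy=s,interpolation=cv2.INTER_CUBIC))
def st():
    o=bot.get_obs(); return o
E
python3 - <<'E'
from h import *
t=cv2.imread('pics/top0.png');s=cv2.imread('pics/scene0.png')
crop(t,255,165,220,90,3.6,'pics/t0c.png')
crop(s,150,145,240,110,3.3,'pics/s0c.png')
E
```

```text
(no output)
```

View pics/t0c.png

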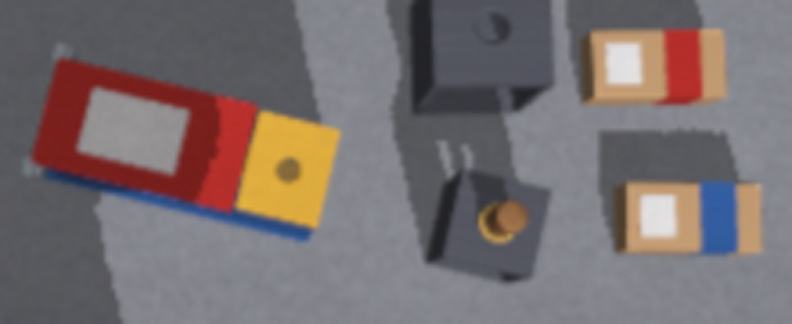

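View pics/s0c.png

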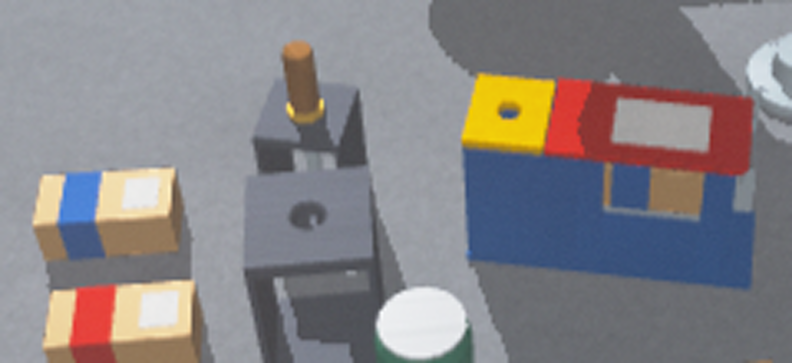

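The crops confirm it: the blue-banded carton is at top (447,225), and the pin stands in the smaller stand, handle at top (395,226). The hole is at top (335,212). Now measuring.

```bash
cat > meas.py <<'E'
from h import *
t=cv2.imread('pics/top0.png');s=cv2.imread('pics/scene0.png')
def big(m):
    c,_=cv2.findContours(m,cv2.RETR_EXTERNAL,cv2.CHAIN_APPROX_NONE); return max(c,key=cv2.contourArea)
def mask(im,lo,hi,roi):
    h=cv2.cvtColor(im,cv2.COLOR_BGR2HSV);m=cv2.inRange(h,lo,hi);z=np.zeros_like(m);x,y,w,hh=roi;z[y:y+hh,x:x+w]=m[y:y+hh,x:x+w];return z
def rect(n,c,z):
    P=np.array([onz(n,p[0],z)[:2] for p in c],np.float32); r=cv2.minAreaRect(P); b=cv2.boxPoints(r); return r,b
for n,im,roiY,roiC,roiH in (('top',t,(310,185,50,50),(420,205,60,40),(370,195,50,50)),('scene',s,(285,160,40,45),(150,185,65,50),(230,150,25,45))):
    my=mask(im,(18,100,100),(35,255,255),roiY); c=big(my); r,b=rect(n,c,.138); print(n,'cover',np.round(r[0],4),np.round(r[1],4),r[2])
    x,y,w,h=cv2.boundingRect(c); 
    fill=np.zeros_like(my); cv2.drawContours(fill,[cv2.convexHull(c)],-1,255,-1); fill=cv2.erode(fill,np.ones((5,5)))
    g=cv2.cvtColor(im,cv2.COLOR_BGR2GRAY).astype(float); med=np.median(g[fill>0]); w8=np.clip(med-10-g,0,None)*(fill>0)
    yy,xx=np.mgrid[:400,:640]; u=np.array([(xx*w8).sum(),(yy*w8).sum()])/w8.sum(); print(' hole px',u,onz(n,u,.138))
    hsv=cv2.cvtColor(im,cv2.COLOR_BGR2HSV)
    mb=mask(im,(100,120,60),(125,255,255),roiC)
    mc=mask(im,(8,50,110),(25,255,255),roiC)|mb|mask(im,(0,0,185),(180,60,255),roiC)
    mc=cv2.morphologyEx(mc,cv2.MORPH_CLOSE,np.ones((3,3)))
    c=big(mc); r,b=rect(n,c,.045); print(' carton',np.round(r[0],4),np.round(r[1],4),r[2],b.round(4).tolist(), cv2.boundingRect(c))
    mh=mask(im,(5,100,60),(22,255,255),roiH); c=big(mh); print(' handle+collar',cv2.boundingRect(c),cv2.minAreaRect(c))
    crop(im,roiH[0],roiH[1],roiH[2],roiH[3],12,f'pics/h_{n}.png')
E
python3 meas.py
```

```text
top cover [ 0.4948 -0.0149] [0.0631 0.077 ] 74.67324829101562
 hole px [334.73605948 211.8173128 ] [ 0.49352957 -0.01513408  0.138     ]
 carton [ 0.4572 -0.3457] [0.1126 0.0586] 88.62481689453125 [[0.42649999260902405, -0.40119999647140503], [0.48510000109672546, -0.4027000069618225], [0.4878000020980835, -0.29010000824928284], [0.4293000102043152, -0.28870001435279846]] (428, 215, 39, 21)
 handle+collar (388, 221, 13, 11) ((394.0, 226.0), (10.0, 12.0), 90.0)
scene cover [ 0.4979 -0.014 ] [0.064  0.0841] 74.90689849853516
 hole px [303.71825216 179.09421939] [ 0.49958767 -0.01437818  0.138     ]
 carton [ 0.4781 -0.3414] [0.1191 0.0955] 88.36075592041016 [[0.4287000000476837, -0.3995000123977661], [0.5242000222206116, -0.40230000019073486], [0.5275999903678894, -0.2831999957561493], [0.43209999799728394, -0.28049999475479126]] (160, 196, 45, 28)
 handle+collar (237, 168, 11, 14) ((240.79232788085938, 175.76153564453125), (12.527507781982422, 9.798744201660156), 60.2551155090332)
```

Run:
```python
import cv2,numpy as np
a=cv2.imread('pics/h_top.png');b=cv2.imread('pics/h_scene.png');h=540
b=b[:h];a=a[:h,:480]
cv2.imwrite('pics/hh.png',np.hstack([a,b])); print(a.shape,b.shape)
```

```text
(540, 480, 3) (540, 300, 3)
```

View pics/hh.png

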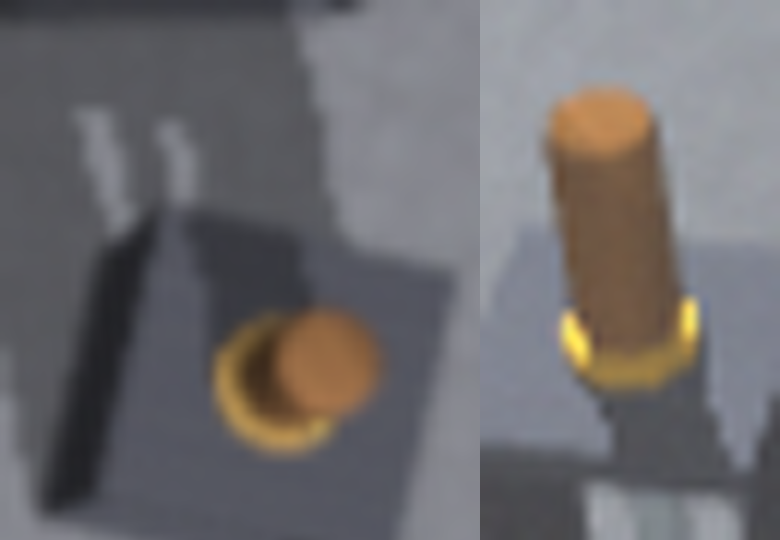

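Run:
```python
from h import *
print(two((396.87,224.7),(239.8,159.7)), onz('top',(396.87,224.7),.181), onz('scene',(239.8,159.7),.181))
print('hole',two((334.74,211.8),(303.7,179.1)))
# stand top from top-crop corners
for p in [(170,210),(455,272),(400,535)]: print('standcorner',onz('top',(370+p[0]/12-.46,195+p[1]/12-.46),.115))
for p in [(60,60),(32,160),(340,130),(316,228),(258,110),(235,210)]: print('disp',onz('top',(255+p[0]/3.6-.36,165+p[1]/3.6-.36),.138))
for p in [(478,73),(464,150),(752,97),(745,175)]: print('dispS',onz('scene',(150+p[0]/3.3-.35,145+p[1]/3.3-.35),.138))
```

```text
(array([ 0.45148221, -0.17381482,  0.17970219]), np.float64(0.0020095508933310182)) [ 0.4513338  -0.17459976  0.181     ] [ 0.45325235 -0.17268092  0.181     ]
hole (array([ 0.4942057 , -0.01462855,  0.13291765]), np.float64(0.0014081378807359797))
standcorner [ 0.4922113  -0.15165525  0.115     ]
standcorner [ 0.47629917 -0.21684249  0.115     ]
standcorner [ 0.41621041 -0.20110219  0.115     ]
disp [0.58156131 0.15620108 0.138     ]
disp [0.50551246 0.17780477 0.138     ]
disp [ 0.52292168 -0.05508115  0.138     ]
disp [ 0.44919396 -0.03465982  0.138     ]
disp [0.53965541 0.00660127 0.138     ]
disp [0.46415752 0.02577176 0.138     ]
dispS [ 0.44949669 -0.03354968  0.138     ]
dispS [ 0.53540679 -0.05243154  0.138     ]
dispS [0.50421035 0.17975537 0.138     ]
dispS [0.58807241 0.15559649 0.138     ]
```

```bash
cat >> h.py <<'E'
def plan(p,yaw,n):
    """rows in tool axes for straight path, n rows; tool assumed corrected to point down"""
    o=bot.get_obs(); P=np.array(o['ee_pos']); r=R.from_euler('xyz',o['tcp_rot'],degrees=True)
    g=R.from_euler('xyz',[180,0,yaw],degrees=True); dv=(r.inv()*g).as_rotvec()
    print('t',round(o['time'],2),'P',P.round(4),'rpy',np.round(o['tcp_rot'],2),'F',np.round(o['wrist_force'],1),'op',round(o['opening'],4))
    d=(np.asarray(p)-P)*100/n
    print('turn/row',(dv/n).round(4))
    for k in range(n):
        rk=r*R.from_rotvec(dv*k/n); print(k,(rk.inv().apply(d)).round(2))
E
python3 - <<'E'
from h import *
print(two((391.7-.36,172.8-.36),(243.3-.35,209.5-.35)))
plan((.452,-.174,.30),75,18)
E
```

```text
(array([ 0.59664244, -0.17136497,  0.14924092]), np.float64(0.0014493130978281625))
t 0.1 P [0.2155 0.5058 0.2064] rpy [-179.93    0.    156.92] F [-0.1  0.5 -0.6] op 0.0855
turn/row [-0.0001  0.      0.0794]
0 [-2.69 -2.96 -0.52]
1 [-2.92 -2.74 -0.52]
2 [-3.12 -2.5  -0.52]
3 [-3.31 -2.24 -0.52]
4 [-3.48 -1.97 -0.52]
5 [-3.62 -1.69 -0.52]
6 [-3.75 -1.4  -0.52]
7 [-3.85 -1.09 -0.52]
8 [-3.92 -0.79 -0.52]
9 [-3.97 -0.47 -0.52]
10 [-4.   -0.16 -0.52]
11 [-4.    0.16 -0.52]
12 [-3.97  0.48 -0.52]
13 [-3.92  0.79 -0.52]
14 [-3.84  1.1  -0.52]
15 [-3.74  1.4  -0.52]
16 [-3.62  1.69 -0.52]
17 [-3.48  1.98 -0.52]
```

Call:
servo_tool(moves=[[[0, 0, 0.08, -2.7, -3.0, -0.9, 8.54], [0, 0, 0.08, -2.9, -2.7, -0.9, 8.54], [0, 0, 0.08, -3.1, -2.5, -0.9, 8.54], [0, 0, 0.08, -3.3, -2.2, -0.9, 8.54], [0, 0, 0.08, -3.5, -2.0, -0.9, 8.54], [0, 0, 0.08, -3.6, -1.7, -0.9, 8.54], [0, 0, 0.08, -3.7, -1.4, -0.9, 8.54], [0, 0, 0.08, -3.8, -1.1, -0.9, 8.54], [0, 0, 0.08, -3.9, -0.8, -0.9, 8.54], [0, 0, 0.08, -4.0, -0.5, -0.9, 8.54], [0, 0, 0.08, -4.0, -0.2, 0, 8.54], [0, 0, 0.08, -4.0, 0.2, 0, 8.54]]], force=60)

```text
time: 1.1
ee_pos: [0.3625, 0.0415, 0.2947]
tcp_rot: [-179.6, 0.6, 100.2]
wrist_force: [0.7, 0.7, -0.4]
opening: 0.0852
```

```bash
python3 -c "
from h import *
plan((.452,-.1737,.26),75,9)"
```

```text
t 1.1 P [0.3625 0.0415 0.2947] rpy [-179.63    0.59  100.2 ] F [ 0.7  0.7 -0.4] op 0.0852
turn/row [-0.0005  0.0013  0.0489]
0 [-2.52  0.56  0.41]
1 [-2.5   0.68  0.41]
2 [-2.46  0.8   0.4 ]
3 [-2.42  0.92  0.4 ]
4 [-2.37  1.04  0.4 ]
5 [-2.32  1.15  0.39]
6 [-2.26  1.26  0.39]
7 [-2.2   1.37  0.39]
8 [-2.13  1.48  0.39]
```

Call:
servo_tool(moves=[[[0, 0.001, 0.05, -2.5, 0.6, 0.4, 8.54], [0, 0.001, 0.05, -2.5, 0.7, 0.4, 8.54], [0, 0.001, 0.05, -2.5, 0.8, 0.4, 8.54], [0, 0.001, 0.05, -2.4, 0.9, 0.4, 8.54], [0, 0.001, 0.05, -2.4, 1.0, 0.4, 8.54], [0, 0.001, 0.05, -2.3, 1.2, 0.4, 8.54], [0, 0.001, 0.05, -2.3, 1.3, 0.4, 8.54], [0, 0.001, 0.05, -2.2, 1.4, 0.4, 8.54], [0, 0.001, 0.05, -2.1, 1.5, 0.4, 8.54], [0, 0, 0, 0, 0, 0, 8.54]]])

```text
time: 1.93
ee_pos: [0.4506, -0.1952, 0.256]
tcp_rot: [-179.7, 0.2, 72.2]
wrist_force: [0.8, 0.1, -0.0]
opening: 0.0854
```

```bash
python3 -c "
from h import *
plan((.452,-.1737,.26),75,2)
s=imaging.camera('scene');crop(s,180,90,130,110,6,'pics/s1.png')"
```

```text
t 1.93 P [ 0.4506 -0.1952  0.256 ] rpy [-1.7974e+02  1.7000e-01  7.2230e+01] F [ 0.8  0.1 -0. ] op 0.0854
turn/row [-0.0023  0.0014 -0.0242]
0 [ 1.04 -0.26 -0.2 ]
1 [ 1.05 -0.24 -0.2 ]
```

View pics/s1.png

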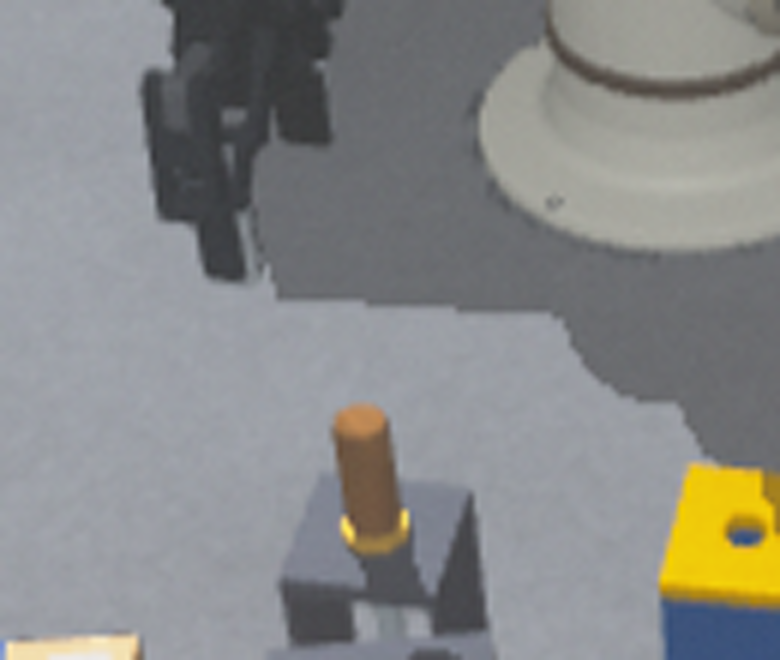

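The pin is undisturbed, with its handle top at about scene (240,160), and the gripper hovers behind it, clear of it. I'll correct the position and then descend.

Call:
servo_tool(moves=[[[-0.002, 0.001, -0.024, 1.0, -0.25, 0, 8.54], [-0.002, 0.001, -0.024, 1.0, -0.25, 0, 8.54], [0, 0, 0, 0, 0, 0, 8.54], [0, 0, 0, 0, 0, 0, 8.54]]])

```text
time: 2.32
ee_pos: [0.4502, -0.1693, 0.2566]
tcp_rot: [-179.9, -0.0, 75.6]
wrist_force: [-1.0, -0.0, -0.3]
opening: 0.0855
```

```bash
python3 -c "
from h import *
plan((.452,-.1737,.137),75,6)"
```

```text
t 2.32 P [ 0.4502 -0.1693  0.2566] rpy [-1.799e+02 -5.000e-02  7.557e+01] F [-1.  -0.  -0.3] op 0.0855
turn/row [-0.0003 -0.0001  0.0017]
0 [-0.07  0.05  1.99]
1 [-0.07  0.05  1.99]
2 [-0.07  0.05  1.99]
3 [-0.07  0.05  1.99]
4 [-0.06  0.05  1.99]
5 [-0.06  0.05  1.99]
```

Call:
servo_tool(moves=[[[0, 0, 0.004, -0.2, 0.1, 1.5, 8.54], [0, 0, 0.003, -0.1, 0.1, 2.0, 8.54], [0, 0, 0, 0, 0, 2.0, 8.54], [0, 0, 0, 0, 0, 2.0, 8.54], [0, 0, 0, 0, 0, 1.5, 8.54], [0, 0, 0, 0, 0, 0.5, 8.54], [0, 0, 0, 0, 0, 0, 8.54], [0, 0, 0, 0, 0, 0, 8.54]]])

```text
time: 2.98
ee_pos: [0.4523, -0.1664, 0.1632]
tcp_rot: [179.5, 0.0, 75.9]
wrist_force: [0.0, -0.5, 0.7]
opening: 0.0854
```

```bash
python3 -c "
from h import *
plan((.452,-.1737,.137),75,2)
s=imaging.camera('scene');crop(s,180,90,130,110,6,'pics/s2.png')"
```

```text
t 2.98 P [ 0.4523 -0.1664  0.1632] rpy [1.7953e+02 1.0000e-02 7.5910e+01] F [ 0.  -0.5  0.7] op 0.0854
turn/row [0.0041 0.0001 0.0079]
0 [-0.36  0.06  1.31]
1 [-0.36  0.07  1.31]
```

View pics/s2.png

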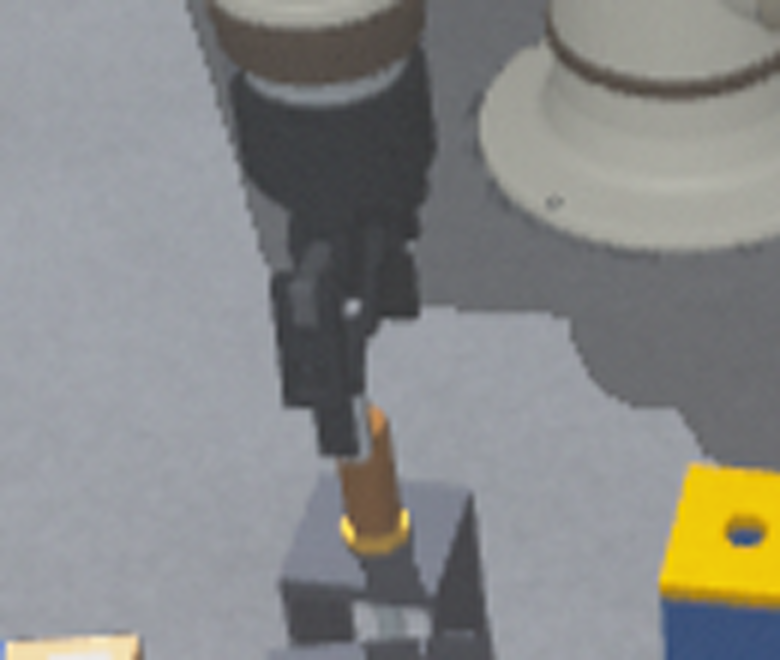

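Call:
servo_tool(moves=[[[0.004, 0, 0.008, -0.35, 0.05, 1.0, 8.54], [0.004, 0, 0.008, -0.35, 0.05, 1.0, 8.54], [0, 0, 0, 0, 0, 0.4, 8.54], [0, 0, 0, 0, 0, 0, 8.54], [0, 0, 0, 0, 0, 0, 8.54]]])

```text
time: 3.45
ee_pos: [0.4532, -0.1748, 0.1398]
tcp_rot: [179.8, 0.0, 74.9]
wrist_force: [0.2, 0.1, 0.6]
opening: 0.0857
```

```bash
python3 -c "
from h import *
plan((.452,-.1737,.137),75,1)
P=bot.get_obs()['ee_pos'];d=np.array([np.cos(-.262),np.sin(-.262),0])
print((proj('scene',P+.045*d+[0,0,.013])-[180,90])*6)
s=imaging.camera('scene');crop(s,180,90,130,110,6,'pics/s3.png')"
```

```text
t 3.45 P [ 0.4532 -0.1748  0.1398] rpy [1.7977e+02 4.0000e-02 7.4900e+01] F [0.2 0.1 0.6] op 0.0857
turn/row [ 0.004   0.0006 -0.0018]
0 [ 0.07 -0.14  0.28]
[334.88017489 538.89628596]
```

View pics/s3.png

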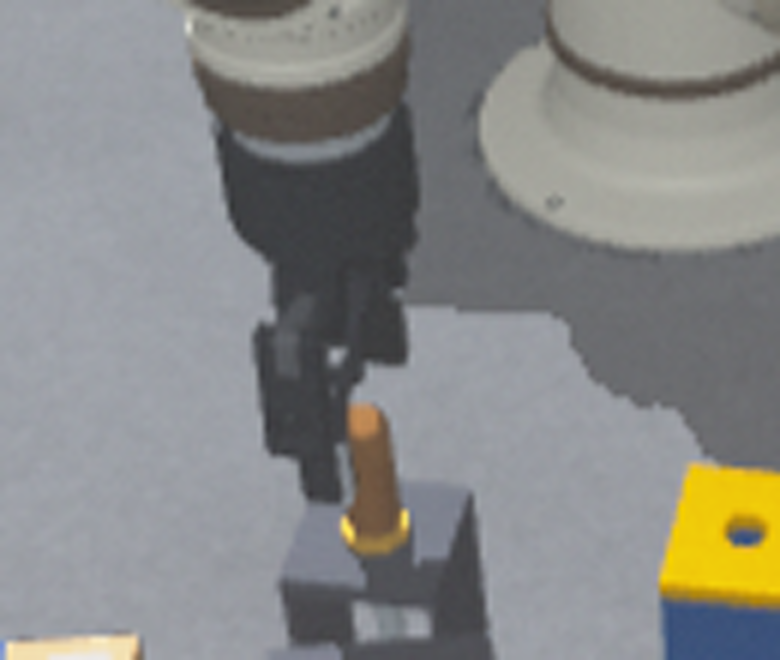

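```bash
python3 -c "
from h import *
P=bot.get_obs()['ee_pos'];d=np.array([np.cos(-.262),np.sin(-.262),0]);e=np.array([-d[1],d[0],0])
f=lambda Q:((proj('scene',Q)-[180,90])*6).round(0)
for z in (.181,.151,.121): print('handle',z,f([.452,-.1737,z]))
for h in (.045,.057):
  for k in (-.011,.011):
    for zz in (.013,.02): print(h,k,zz,f(P+h*d+k*e+[0,0,zz]))
s=imaging.camera('scene');t=imaging.camera('top')
crop(s,205,120,60,60,12,'pics/s4.png');crop(t,350,180,80,80,7,'pics/t4.png')"
```

```text
handle 0.181 [356. 416.]
handle 0.151 [364. 469.]
handle 0.121 [372. 519.]
0.045 -0.011 0.013 [309. 536.]
0.045 -0.011 0.02 [307. 524.]
0.045 0.011 0.013 [360. 541.]
0.045 0.011 0.02 [359. 529.]
0.057 -0.011 0.013 [302. 556.]
0.057 -0.011 0.02 [300. 544.]
0.057 0.011 0.013 [353. 561.]
0.057 0.011 0.02 [351. 549.]
```

View pics/s4.png

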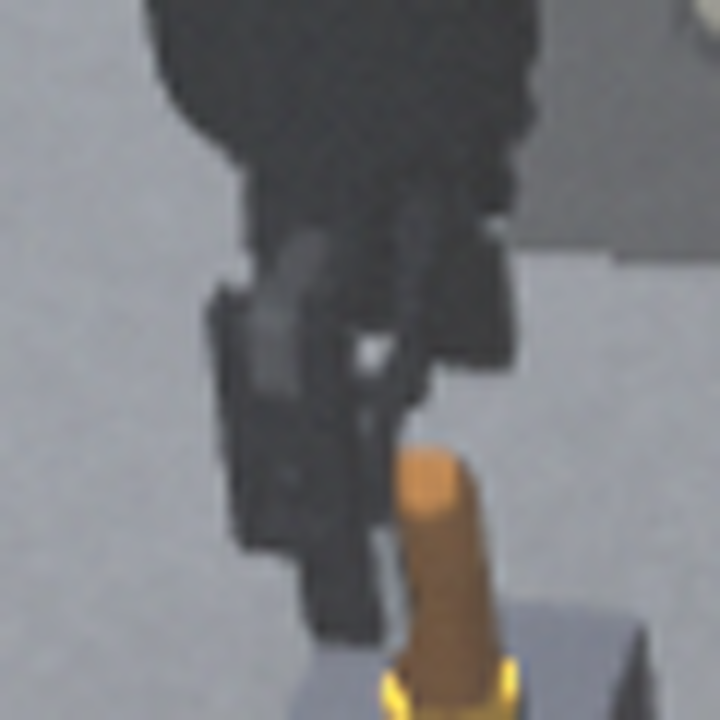

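View pics/t4.png

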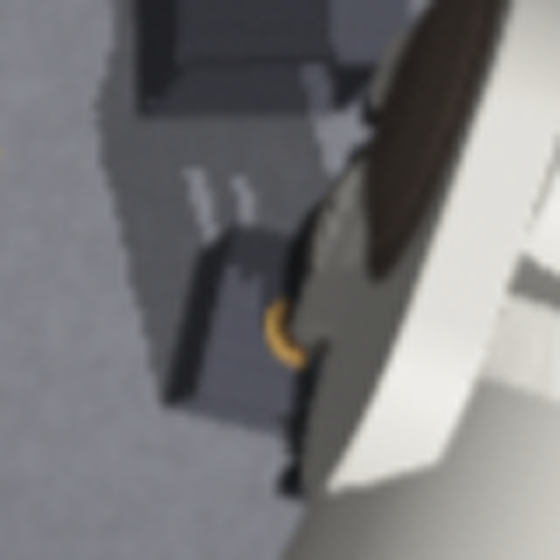

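```bash
python3 -c "
from h import *
P=np.array([.2155,.5058,.2064]);a=np.radians(66.9);d=np.array([np.cos(a),np.sin(a),0])
for h in (.0,.043,-.043,.057,-.057): print(h,proj('scene',P+h*d+[0,0,.013]),proj('top',P+h*d+[0,0,.013]))
P=np.array([.4506,-.1952,.256]);a=np.radians(-17.8);d=np.array([np.cos(a),np.sin(a),0])
for h in (.0,.043,-.043,.057,-.057): print(h,(proj('scene',P+h*d+[0,0,.013])-[180,90])*6)
s=cv2.imread('pics/scene0.png');t=cv2.imread('pics/top0.png')
a=cv2.resize(s[30:90,430:510],None,fx=5,fy=5);b=cv2.resize(t[290:370,70:150],None,fx=5,fy=5)
cv2.imwrite('pics/g0.png',np.hstack([a,b[:300]]))"
```

```text
0.0 [465.38266599  79.92943573] [123.87821815 327.45640234]
0.043 [480.05021336  82.1438385 ] [107.75195004 320.71123743]
-0.043 [450.87327879  77.73891087] [140.06189632 334.22558026]
0.057 [484.86025702  82.87002494] [102.51387474 318.52029769]
-0.057 [446.18299482  77.03080491] [145.3434408  336.43470193]
0.0 [277.10669023 253.56646339]
0.043 [242.32804899 320.40887188]
-0.043 [310.08272292 190.1885576 ]
0.057 [230.59083405 342.9670768 ]
-0.057 [320.45336421 170.25682316]
```

View pics/g0.png

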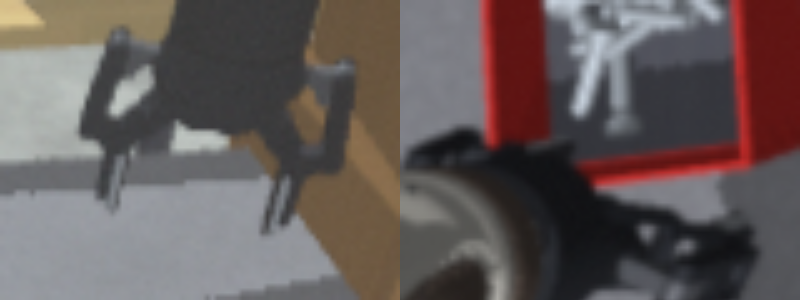

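The gripper straddles the handle. The open fingertips at scene (233,173) look higher than the TCP, as in the start picture, because the open pads stand back. Closing.

Call:
servo_tool(moves=[[[0.004, 0, 0, 0.07, -0.14, 0.2, 8.54], [0, 0, 0, 0, 0, 0, 5], [0, 0, 0, 0, 0, 0, 2], [0, 0, 0, 0, 0, 0, 2], [0, 0, 0, 0, 0, 0, 2], [0, 0, 0, 0, 0, 0, 2], [0, 0, 0, 0, 0, 0, 2], [0, 0, 0, 0, 0, 0, 2], [0, 0, 0, 0, 0, 0, 2]]], force=60)

```text
time: 4.35
ee_pos: [0.4524, -0.1735, 0.1393]
tcp_rot: [179.9, 0.1, 74.9]
wrist_force: [-0.9, 0.1, -0.3]
opening: 0.0216
```

```bash
python3 -c "
from h import *
plan((.452,-.1737,.137),75,1)
s=imaging.camera('scene')
crop(s,205,120,60,60,12,'pics/s5.png')"
```

```text
t 4.35 P [ 0.4524 -0.1735  0.1393] rpy [1.7989e+02 5.0000e-02 7.4940e+01] F [-0.9  0.1 -0.3] op 0.0216
turn/row [ 0.0019  0.0009 -0.0011]
0 [-0.03 -0.03  0.23]
```

View pics/s5.png

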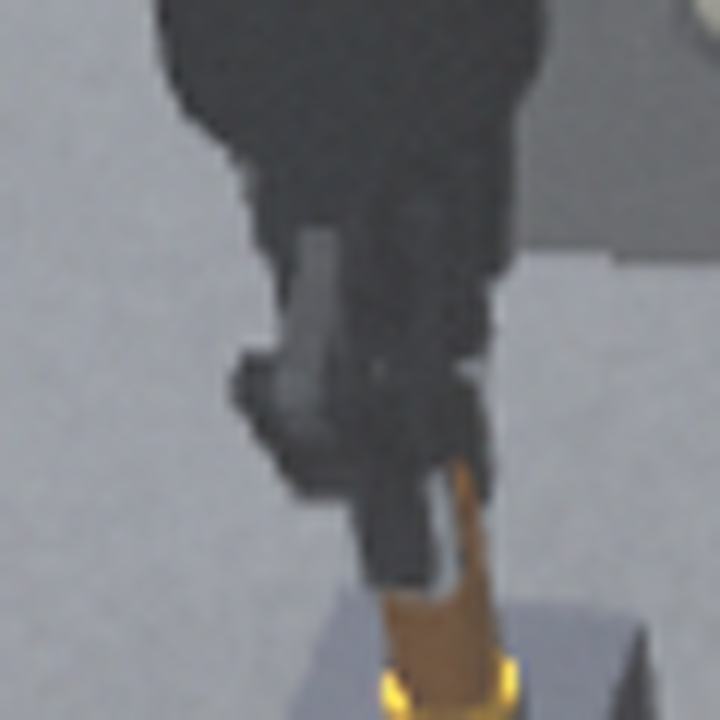

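Opening is 21.6 mm on the handle, so it's gripped, with the pads on the upper half. Lifting straight up.

Call:
servo_tool(moves=[[[0, 0, 0, 0, 0, -0.5, 2], [0, 0, 0, 0, 0, -1.0, 2], [0, 0, 0, 0, 0, -1.5, 2], [0, 0, 0, 0, 0, -1.5, 2], [0, 0, 0, 0, 0, -1.5, 2], [0, 0, 0, 0, 0, -1.5, 2], [0, 0, 0, 0, 0, -1.5, 2], [0, 0, 0, 0, 0, -1.5, 2], [0, 0, 0, 0, 0, -1.5, 2], [0, 0, 0, 0, 0, -1.0, 2], [0, 0, 0, 0, 0, 0, 2], [0, 0, 0, 0, 0, 0, 2]]])

```text
time: 5.4
ee_pos: [0.4516, -0.173, 0.2817]
tcp_rot: [179.8, 0.0, 74.9]
wrist_force: [0.2, 0.1, -1.3]
opening: 0.0216
```

```bash
python3 -c "
from h import *
plan((.452,-.1737,.28),75,1)
s=imaging.camera('scene');t=imaging.camera('top')
cv2.imwrite('pics/s6f.png',s);cv2.imwrite('pics/t6f.png',t)
crop(s,190,70,120,120,6,'pics/s6.png');crop(t,340,160,110,90,6,'pics/t6.png')"
```

```text
t 5.4 P [ 0.4516 -0.173   0.2817] rpy [1.798e+02 5.000e-02 7.493e+01] F [ 0.2  0.1 -1.3] op 0.0216
turn/row [ 0.0035  0.0009 -0.0012]
0 [-0.05  0.05  0.17]
```

View pics/s6.png

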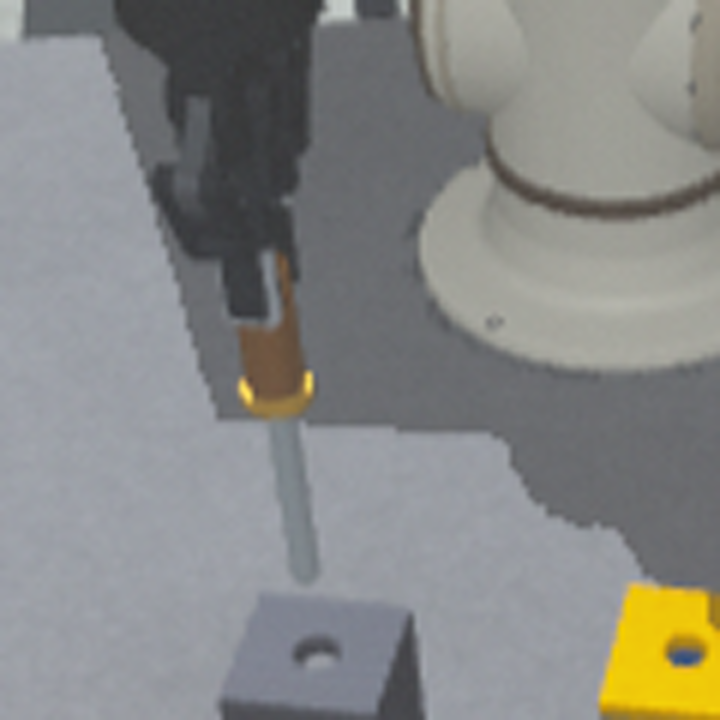

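View pics/t6.png

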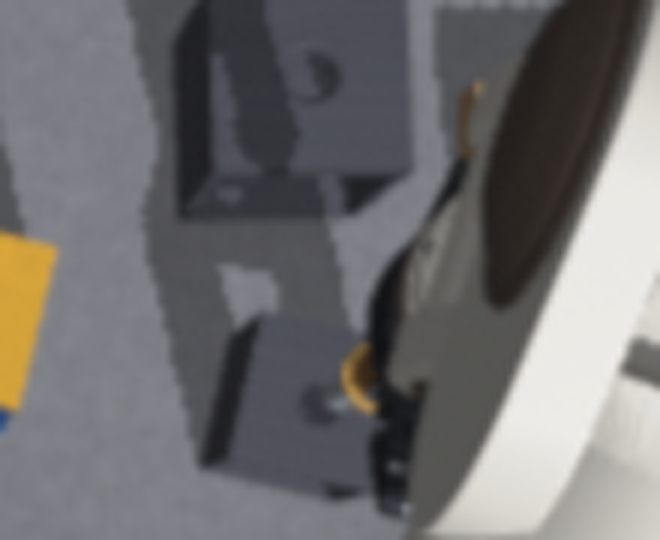

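The pin is held upright, tip at scene (240,166). The stand hole, now empty, is at scene (242,178) and top (393,226). The cover hole is at scene (304,178).

```bash
python3 -c "
from h import *
u=lambda x,y,x0,y0:(x0+x/6-.42,y0+y/6-.42)
sh=u(317,653,190,70);th=u(323,403,340,160)
print('stand',onz('scene',sh,.115),onz('top',th,.115),two(th,sh))
sc=u(685,651,190,70);print('cover hole',onz('scene',sc,.138))
tip=u(305,574,190,70);print('tip',onz('scene',tip,.157),'exp',proj('scene',(.4512,-.1732,.1574)),tip)
"
```

```text
stand [ 0.45309406 -0.17332244  0.115     ] [ 0.45082831 -0.17667271  0.115     ] (array([ 0.451034  , -0.1751888 ,  0.11346797]), np.float64(0.0034521874572915625))
cover hole [ 0.49581522 -0.01389359  0.138     ]
tip [ 0.44752389 -0.17376455  0.157     ] exp [240.63468866 166.05730514] (240.41333333333336, 165.2466666666667)
```

Call:
servo_tool(moves=[[[0.003, 0, 0, 1.0, 0, -0.3, 2], [0, 0, 0, 1.8, 0, -0.2, 2], [0, 0, 0, 2.0, 0, 0, 2], [0, 0, 0, 2.0, 0, 0, 2], [0, 0, 0, 2.0, 0, 0, 2], [0, 0, 0, 2.0, 0, 0, 2], [0, 0, 0, 2.0, 0, 0, 2], [0, 0, 0, 1.5, 0, 0, 2], [0, 0, 0, 0.8, 0, 0, 2], [0, 0, 0, 0.3, 0, 0, 2], [0, 0, 0, 0, 0, 0, 2], [0, 0, 0, 0, 0, 0, 2]]])

```text
time: 6.5
ee_pos: [0.4906, -0.0121, 0.2798]
tcp_rot: [-179.2, 0.1, 74.9]
wrist_force: [0.4, -0.5, -0.4]
opening: 0.0218
```

```bash
python3 -c "
from h import *
plan((.4949,-.0143,.28),74.9,1)"
```

```text
t 6.5 P [ 0.4906 -0.0121  0.2798] rpy [-1.7919e+02  9.0000e-02  7.4850e+01] F [ 0.4 -0.5 -0.4] op 0.0218
turn/row [-0.0142  0.0016 -0.0008]
0 [-0.1   0.47 -0.03]
```

Call:
servo_tool(moves=[[[-0.007, 0.001, 0, -0.05, 0.24, 0.2, 2], [-0.007, 0.001, 0, -0.05, 0.23, 0.2, 2], [0, 0, 0, 0, 0, 0, 2], [0, 0, 0, 0, 0, 0, 2]]])

```text
time: 6.83
ee_pos: [0.4948, -0.0168, 0.2752]
tcp_rot: [179.9, -0.0, 74.7]
wrist_force: [-0.6, 0.2, -2.0]
opening: 0.0217
```

```bash
python3 -c "
from h import *
plan((.4949,-.0143,.28),74.9,1)
s=imaging.camera('scene');t=imaging.camera('top')
a=cv2.resize(s[150:200,275:335],None,fx=12,fy=12,interpolation=cv2.INTER_CUBIC)
cv2.imwrite('pics/s7.png',a)
crop(t,290,170,80,70,8,'pics/t7.png')"
```

```text
t 6.83 P [ 0.4948 -0.0168  0.2752] rpy [179.93  -0.    74.68] F [-0.6  0.2 -2. ] op 0.0217
turn/row [ 0.0013 -0.     -0.0039]
0 [ 0.24 -0.06 -0.48]
```

View pics/s7.png

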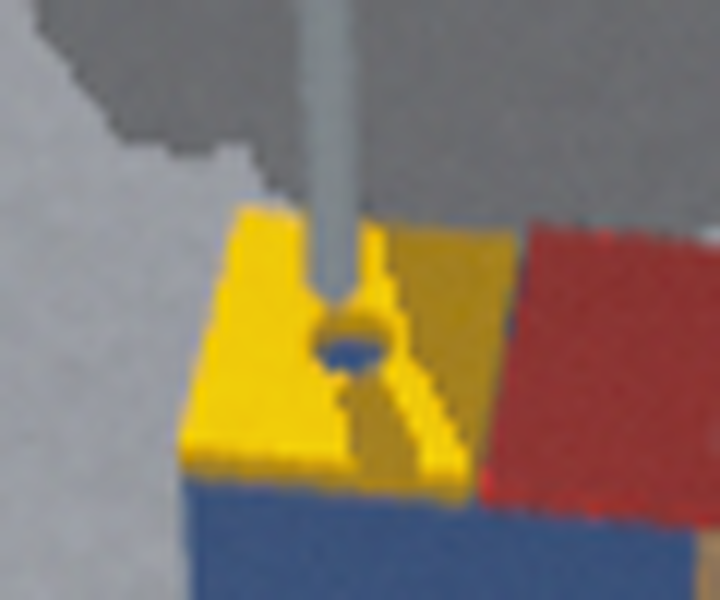

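View pics/t7.png

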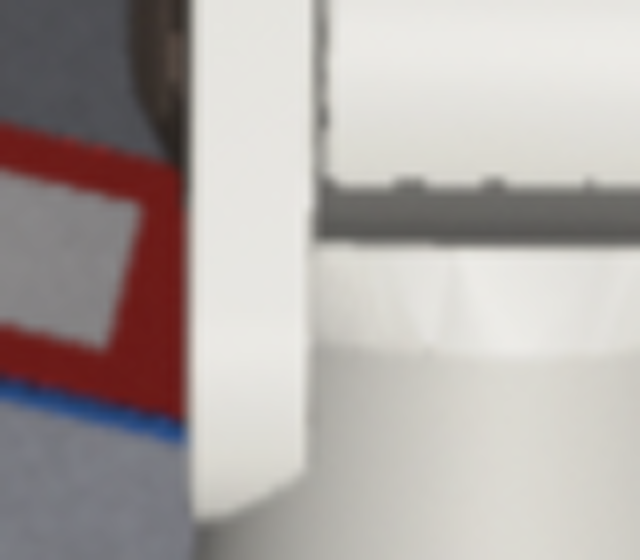

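```bash
python3 -c "
from h import *
u=lambda x,y:(275+x/12-.46,150+y/12-.46)
for ty in (284,290): print(onz('scene',u(333,ty),.1509))
print('hole',onz('scene',u(350,341),.138))
for e in ((308,341),(392,341),(350,308),(350,374)): print(onz('scene',u(*e),.138))"
```

```text
[ 0.49074885 -0.01691542  0.1509    ]
[ 0.49262623 -0.01711563  0.1509    ]
hole [ 0.49534156 -0.01394627  0.138     ]
[ 0.49423259 -0.02294581  0.138     ]
[ 0.49645086 -0.00494409  0.138     ]
[ 0.48499758 -0.01282073  0.138     ]
[ 0.50556149 -0.01505832  0.138     ]
```

Call:
servo_tool(moves=[[[0, 0, -0.003, 0.17, 0.05, 0.2, 2], [0, 0, 0, 0.15, 0.05, 0.2, 2], [0, 0, 0, 0, 0, 0.2, 2], [0, 0, 0, 0, 0, 0, 2]]])

```text
time: 7.27
ee_pos: [0.4969, -0.0139, 0.2689]
tcp_rot: [179.9, -0.0, 74.8]
wrist_force: [-0.7, -0.3, -0.5]
opening: 0.0215
```

```bash
python3 -c "
from h import *
plan((.4965,-.014,.267),74.9,1)
s=imaging.camera('scene')
a=cv2.resize(s[150:200,275:335],None,fx=12,fy=12,interpolation=cv2.INTER_CUBIC)
cv2.imwrite('pics/s8.png',a)"
```

```text
t 7.27 P [ 0.4969 -0.0139  0.2689] rpy [ 1.7991e+02 -1.0000e-02  7.4840e+01] F [-0.7 -0.3 -0.5] op 0.0215
turn/row [ 0.0015 -0.0002 -0.0011]
0 [-0.02 -0.03  0.19]
```

View pics/s8.png

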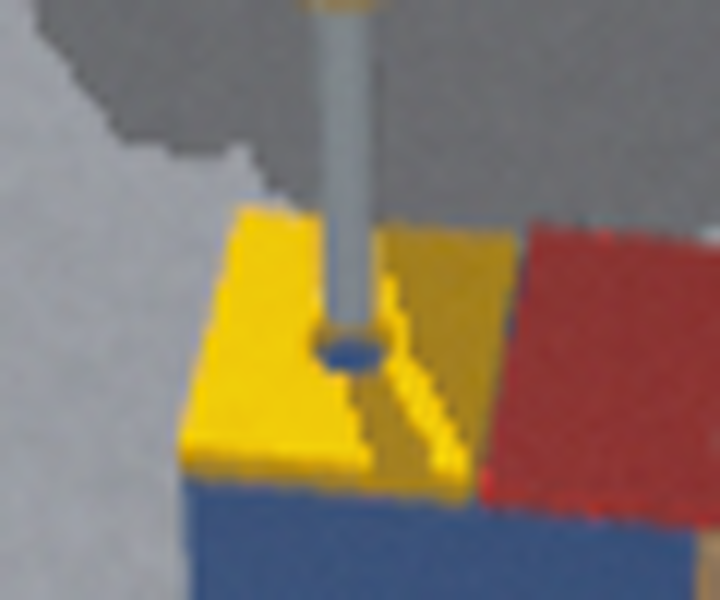

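Call:
servo_tool(moves=[[[0, 0, 0, 0.04, 0.15, 0.2, 2], [0, 0, 0, 0, 0, 0.2, 2], [0, 0, 0, 0, 0, 0, 2]]])

```text
time: 7.57
ee_pos: [0.4986, -0.0138, 0.2647]
tcp_rot: [179.9, -0.0, 74.9]
wrist_force: [-0.5, -0.3, -0.8]
opening: 0.0215
```

```bash
python3 -c "
from h import *
plan((.4965,-.014,.267),74.9,1)
s=imaging.camera('scene')
a=cv2.resize(s[150:200,275:335],None,fx=12,fy=12,interpolation=cv2.INTER_CUBIC)
cv2.imwrite('pics/s9.png',a)"
```

```text
t 7.57 P [ 0.4986 -0.0138  0.2647] rpy [ 1.7991e+02 -1.0000e-02  7.4860e+01] F [-0.5 -0.3 -0.8] op 0.0215
turn/row [ 0.0016 -0.0002 -0.0008]
0 [-0.08 -0.2  -0.23]
```

View pics/s9.png

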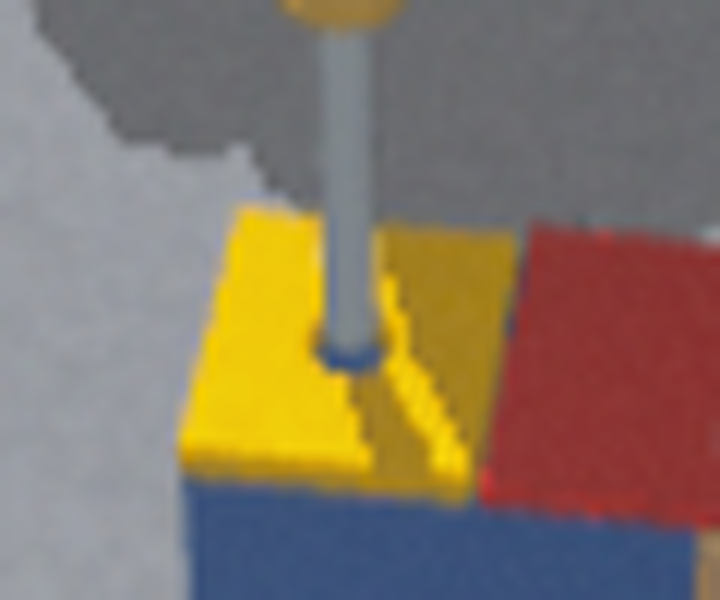

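The tip sits over the hole, centred at scene (304,178). Lowering with force checks.

Call:
servo_tool(moves=[[[0, 0, 0, 0, 0, 0.3, 2], [0, 0, 0, 0, 0, 0.4, 2], [0, 0, 0, 0, 0, 0.4, 2], [0, 0, 0, 0, 0, 0, 2]]])

```text
time: 7.95
ee_pos: [0.4986, -0.0137, 0.2527]
tcp_rot: [179.9, -0.0, 74.9]
wrist_force: [-0.5, 0.7, -1.8]
opening: 0.0213
```

```bash
python3 -c "
from h import *
plan((.4983,-.0138,.21),74.9,1)
s=imaging.camera('scene')
a=cv2.resize(s[150:200,275:335],None,fx=12,fy=12,interpolation=cv2.INTER_CUBIC)
cv2.imwrite('pics/s10.png',a)"
```

```text
t 7.95 P [ 0.4986 -0.0137  0.2527] rpy [ 1.7991e+02 -1.0000e-02  7.4860e+01] F [-0.5  0.7 -1.8] op 0.0213
turn/row [ 0.0017 -0.0002 -0.0008]
0 [-0.02 -0.04  4.27]
```

View pics/s10.png

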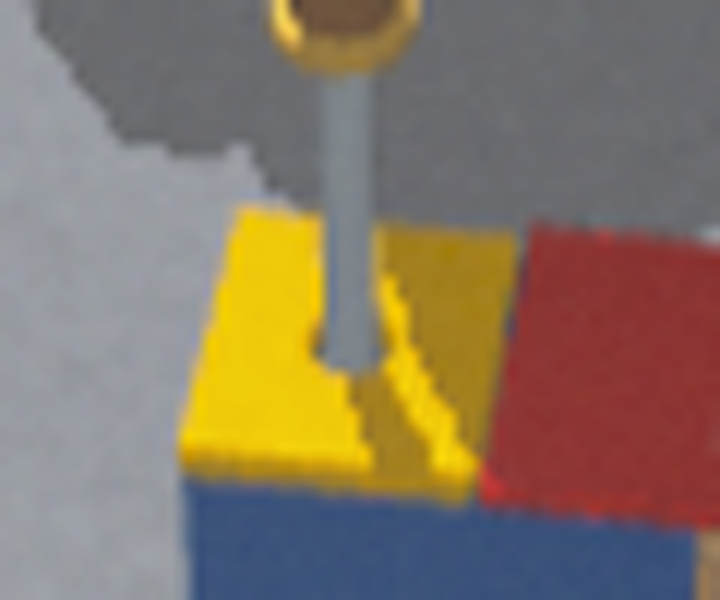

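The dowel is inside the hole with no contact force. Going deeper.

Call:
servo_tool(moves=[[[0, 0, 0, 0, -0.08, 0.5, 2], [0, 0, 0, 0, 0, 0.8, 2], [0, 0, 0, 0, 0, 0.8, 2], [0, 0, 0, 0, 0, 0.8, 2], [0, 0, 0, 0, 0, 0.8, 2], [0, 0, 0, 0, 0, 0.5, 2], [0, 0, 0, 0, 0, 0, 2]]])

```text
time: 8.58
ee_pos: [0.4975, -0.0135, 0.2058]
tcp_rot: [179.9, -0.0, 74.9]
wrist_force: [1.0, -0.1, -1.7]
opening: 0.0217
```

```bash
python3 -c "
from h import *
plan((.4983,-.0138,.196),74.9,1)"
```

```text
t 8.58 P [ 0.4975 -0.0135  0.2058] rpy [179.94  -0.    74.85] F [ 1.  -0.1 -1.7] op 0.0217
turn/row [ 0.0011 -0.0001 -0.0009]
0 [-0.    0.08  0.98]
```

Call:
servo_tool(moves=[[[0, 0, 0, 0, 0, 0.3, 2], [0, 0, 0, 0, 0, 0.3, 2], [0, 0, 0, 0, 0, 0.3, 2], [0, 0, 0, 0, 0, 0.2, 2], [0, 0, 0, 0, 0, 0.1, 2], [0, 0, 0, 0, 0, 0, 2]]])

```text
time: 9.08
ee_pos: [0.498, -0.0135, 0.1953]
tcp_rot: [179.7, -0.1, 74.9]
wrist_force: [-1.2, 0.7, 5.2]
opening: 0.0216
```

```bash
python3 -c "
from h import *
plan((.4983,-.0138,.196),74.9,1)
s=imaging.camera('scene')
cv2.imwrite('pics/s11.png',s)"
```

```text
t 9.08 P [ 0.498  -0.0135  0.1953] rpy [ 1.7972e+02 -7.0000e-02  7.4850e+01] F [-1.2  0.7  5.2] op 0.0216
turn/row [ 0.005  -0.0012 -0.0009]
0 [-0.02  0.03 -0.07]
```

View pics/s11.png

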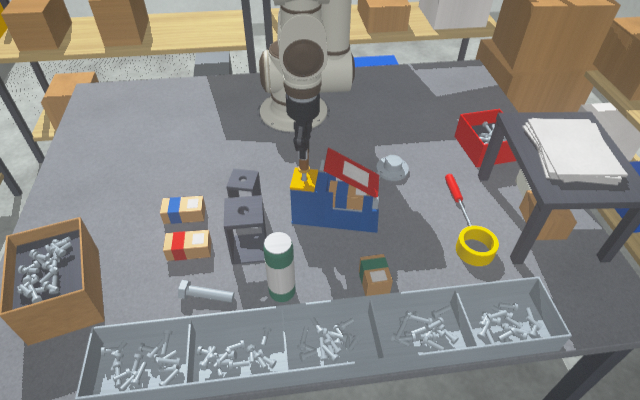

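The lid is springing open, seen around (350,170), with 5 N on the tail. Withdrawing the pin straight up.

Call:
servo_tool(moves=[[[0, 0, 0, 0, 0, -0.5, 2], [0, 0, 0, 0, 0, -0.8, 2], [0, 0, 0, 0, 0, -0.9, 2], [0, 0, 0, 0, 0, -0.9, 2], [0, 0, 0, 0, 0, -0.9, 2], [0, 0, 0, 0, 0, -0.9, 2], [0, 0, 0, 0, 0, -0.9, 2], [0, 0, 0, 0, 0, -0.9, 2], [0, 0, 0, 0, 0, -0.9, 2], [0, 0, 0, 0, 0, -0.7, 2], [0, 0, 0, 0, 0, 0, 2], [0, 0, 0, 0, 0, 0, 2]]])

```text
time: 10.13
ee_pos: [0.4985, -0.0135, 0.2888]
tcp_rot: [179.6, -0.1, 74.9]
wrist_force: [1.3, 0.4, -0.6]
opening: 0.0217
```

```bash
python3 -c "
from h import *
plan((.4524,-.1735,.28),74.9,9)
s=imaging.camera('scene')
crop(s,270,90,130,110,6,'pics/s12.png')"
```

```text
t 10.13 P [ 0.4985 -0.0135  0.2888] rpy [ 1.7956e+02 -1.0000e-01  7.4850e+01] F [ 1.3  0.4 -0.6] op 0.0217
turn/row [ 0.0008 -0.0002 -0.0001]
0 [-1.85 -0.03  0.09]
1 [-1.85 -0.03  0.09]
2 [-1.85 -0.03  0.1 ]
3 [-1.85 -0.03  0.1 ]
4 [-1.85 -0.03  0.1 ]
5 [-1.85 -0.03  0.1 ]
6 [-1.85 -0.03  0.1 ]
7 [-1.85 -0.03  0.1 ]
8 [-1.85 -0.03  0.1 ]
```

View pics/s12.png

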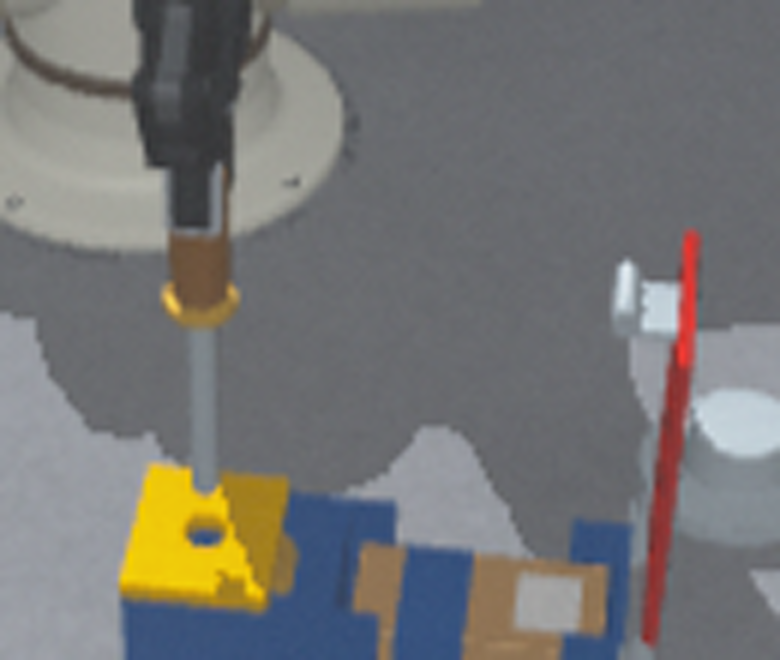

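The lid is fully open, the stock carton shows in the well, and the pin is clear, tip at scene (303,172). Returning to the stand.

Call:
servo_tool(moves=[[[0.003, 0, 0, -1.0, 0, 0, 2], [0.003, 0, 0, -1.8, 0, 0, 2], [0, 0, 0, -2.0, 0, 0, 2], [0, 0, 0, -2.0, 0, 0, 2], [0, 0, 0, -2.0, 0, 0, 2], [0, 0, 0, -2.0, 0, 0, 2], [0, 0, 0, -2.0, 0, 0, 2], [0, 0, 0, -1.6, 0, 0, 2], [0, 0, 0, -0.8, 0, 0, 2], [0, 0, 0, -0.3, 0, 0, 2], [0, 0, 0, 0, 0, 0, 2], [0, 0, 0, 0, 0, 0, 2]]])

```text
time: 11.18
ee_pos: [0.4519, -0.1735, 0.2824]
tcp_rot: [-179.5, -0.1, 74.9]
wrist_force: [0.1, -0.0, -1.4]
opening: 0.0216
```

```bash
python3 -c "
from h import *
plan((.454,-.1735,.25),74.9,2)"
```

```text
t 11.18 P [ 0.4519 -0.1735  0.2824] rpy [-1.7945e+02 -6.0000e-02  7.4920e+01] F [ 0.1 -0.  -1.4] op 0.0216
turn/row [-0.0048 -0.0006  0.0002]
0 [0.02 0.12 1.62]
1 [0.03 0.11 1.62]
```

Call:
servo_tool(moves=[[[-0.004, 0, 0, 0.03, 0.12, 0.7, 2], [-0.004, 0, 0, 0, 0.1, 1.0, 2], [0, 0, 0, 0, 0, 1.0, 2], [0, 0, 0, 0, 0, 0.5, 2], [0, 0, 0, 0, 0, 0, 2], [0, 0, 0, 0, 0, 0, 2]]])

```text
time: 11.68
ee_pos: [0.4555, -0.1699, 0.2473]
tcp_rot: [-180.0, -0.1, 75.2]
wrist_force: [0.8, -0.9, -1.8]
opening: 0.0217
```

```bash
python3 -c "
from h import *
plan((.454,-.1735,.25),74.9,2)
s=imaging.camera('scene')
crop(s,215,140,60,60,12,'pics/s13.png')"
```

```text
t 11.68 P [ 0.4555 -0.1699  0.2473] rpy [-1.7996e+02 -1.2000e-01  7.5230e+01] F [ 0.8 -0.9 -1.8] op 0.0217
turn/row [-0.0004 -0.001   0.0029]
0 [-0.19 -0.02 -0.13]
1 [-0.19 -0.02 -0.13]
```

View pics/s13.png

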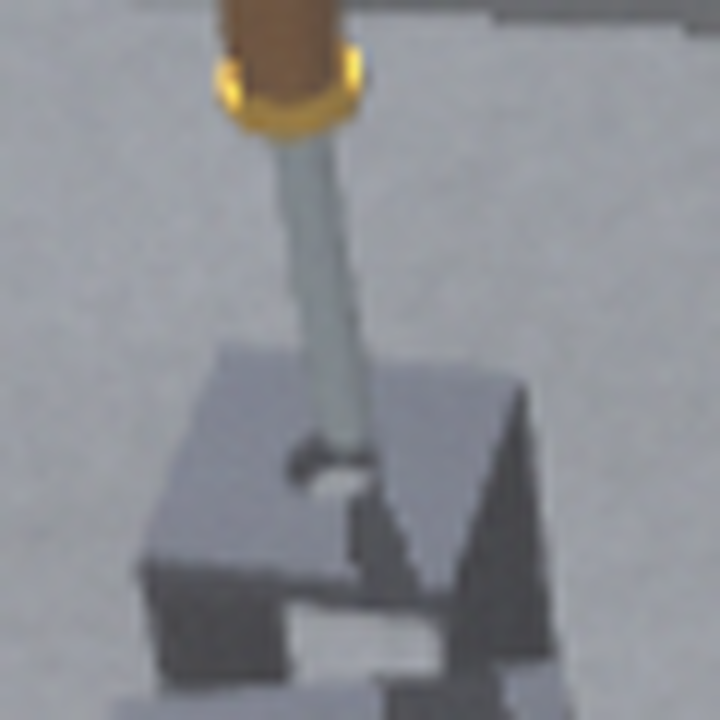

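Call:
servo_tool(moves=[[[0, 0, 0.003, -0.18, 0.1, 0, 2], [0, 0, 0.003, -0.16, 0.1, 0.2, 2], [0, 0, 0, 0, 0, 0.2, 2], [0, 0, 0, 0, 0, 0, 2]]])

```text
time: 12.07
ee_pos: [0.4574, -0.1739, 0.2444]
tcp_rot: [179.9, -0.1, 74.9]
wrist_force: [-1.3, -0.5, -0.8]
opening: 0.022
```

```bash
python3 -c "
from h import *
plan((.4565,-.1737,.25),74.9,2)
s=imaging.camera('scene')
crop(s,215,140,60,60,12,'pics/s14.png')"
```

```text
t 12.07 P [ 0.4574 -0.1739  0.2444] rpy [ 1.7992e+02 -1.1000e-01  7.4890e+01] F [-1.3 -0.5 -0.8] op 0.022
turn/row [ 0.0007 -0.0009 -0.0001]
0 [ 0.   -0.04 -0.28]
1 [ 0.   -0.05 -0.28]
```

View pics/s14.png

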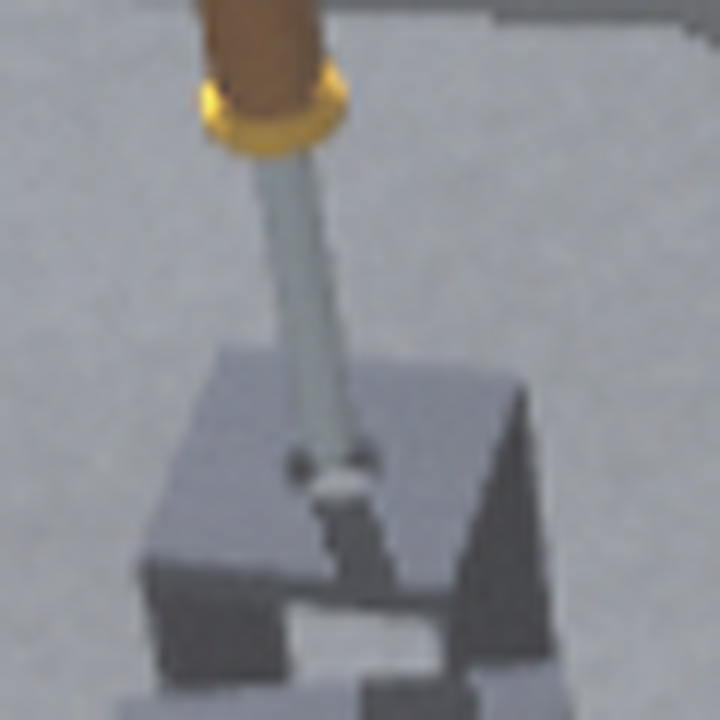

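Tip is at scene (242,178), centred on the hole. Inserting.

Call:
servo_tool(moves=[[[0, 0, 0, 0, 0, 0.4, 2], [0, 0, 0, 0, 0, 0.5, 2], [0, 0, 0, 0, 0, 0.3, 2], [0, 0, 0, 0, 0, 0, 2]]])

```text
time: 12.45
ee_pos: [0.457, -0.1741, 0.2317]
tcp_rot: [179.9, -0.1, 74.9]
wrist_force: [-1.1, 0.1, -1.4]
opening: 0.0217
```

```bash
python3 -c "
from h import *
plan((.4565,-.1737,.139),74.9,2)
s=imaging.camera('scene')
crop(s,215,140,60,60,12,'pics/s15.png')"
```

```text
t 12.45 P [ 0.457  -0.1741  0.2317] rpy [ 1.7993e+02 -9.0000e-02  7.4860e+01] F [-1.1  0.1 -1.4] op 0.0217
turn/row [ 0.0006 -0.0008 -0.0004]
0 [ 0.   -0.03  4.64]
1 [ 0.01 -0.03  4.64]
```

View pics/s15.png

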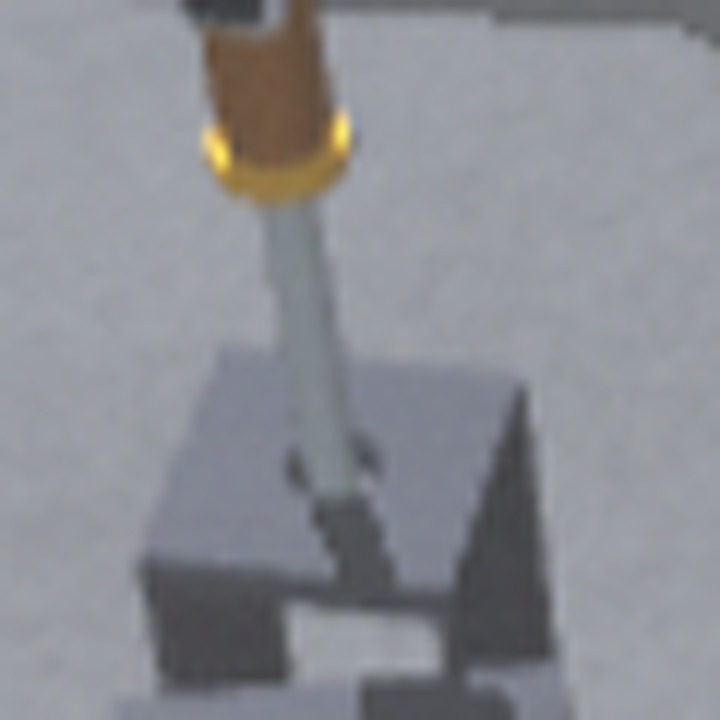

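Call:
servo_tool(moves=[[[0, 0, 0, 0, -0.13, 0.4, 2], [0, 0, 0, 0, 0, 0.8, 2], [0, 0, 0, 0, 0, 0.9, 2], [0, 0, 0, 0, 0, 0.9, 2], [0, 0, 0, 0, 0, 0.9, 2], [0, 0, 0, 0, 0, 0.9, 2], [0, 0, 0, 0, 0, 0.8, 2], [0, 0, 0, 0, 0, 0.5, 2], [0, 0, 0, 0, 0, 0.2, 2], [0, 0, 0, 0, 0, 0, 2]]])

```text
time: 13.33
ee_pos: [0.4552, -0.1732, 0.1602]
tcp_rot: [-180.0, -0.1, 74.9]
wrist_force: [-0.7, -0.3, -0.8]
opening: 0.0216
```

```bash
python3 -c "
from h import *
plan((.4565,-.1737,.139),74.9,2)"
```

```text
t 13.33 P [ 0.4552 -0.1732  0.1602] rpy [-1.7997e+02 -1.2000e-01  7.4870e+01] F [-0.7 -0.3 -0.8] op 0.0216
turn/row [-0.0002 -0.001  -0.0003]
0 [-0.01  0.07  1.06]
1 [-0.01  0.07  1.06]
```

Call:
servo_tool(moves=[[[0, 0, 0, 0, 0, 0.5, 2], [0, 0, 0, 0, 0, 0.5, 2], [0, 0, 0, 0, 0, 0.4, 2], [0, 0, 0, 0, 0, 0.3, 2], [0, 0, 0, 0, 0, 0.15, 2], [0, 0, 0, 0, 0, 0, 2]]])

```text
time: 13.83
ee_pos: [0.4556, -0.1735, 0.1408]
tcp_rot: [180.0, -0.1, 74.9]
wrist_force: [0.5, 0.2, -1.2]
opening: 0.0216
```

```bash
python3 -c "
from h import *
plan((.4565,-.1737,.139),74.9,2)
s=imaging.camera('scene')
crop(s,205,130,70,70,10,'pics/s16.png')"
```

```text
t 13.83 P [ 0.4556 -0.1735  0.1408] rpy [ 1.7995e+02 -1.0000e-01  7.4860e+01] F [ 0.5  0.2 -1.2] op 0.0216
turn/row [ 0.0004 -0.0009 -0.0003]
0 [0.   0.05 0.09]
1 [0.   0.05 0.09]
```

View pics/s16.png

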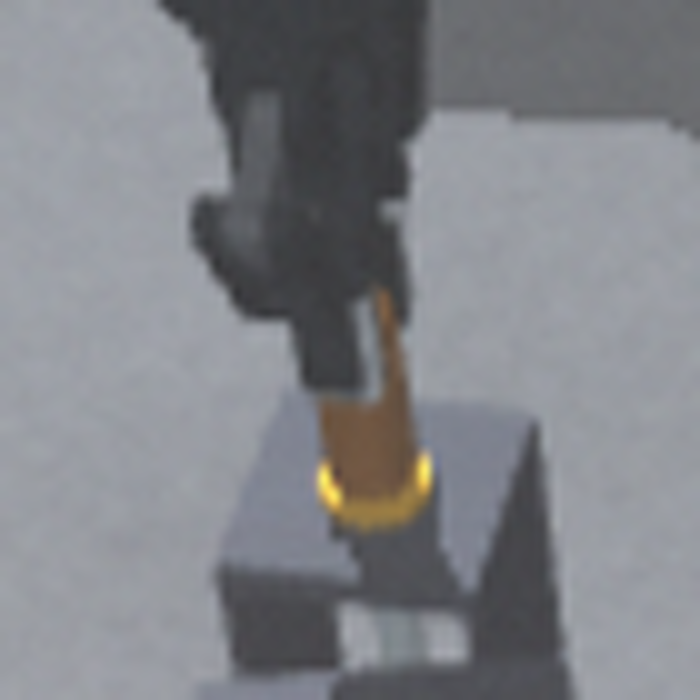

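Call:
servo_tool(moves=[[[0, 0, 0, 0, 0, 0.15, 2], [0, 0, 0, 0, 0, 0.1, 2], [0, 0, 0, 0, 0, 0, 2.2], [0, 0, 0, 0, 0, 0, 4], [0, 0, 0, 0, 0, 0, 6], [0, 0, 0, 0, 0, 0, 8.54], [0, 0, 0, 0, 0, 0, 8.54], [0, 0, 0, 0, 0, 0, 8.54], [0, 0, 0, 0, 0, -1.0, 8.54], [0, 0, 0, 0, 0, -2.0, 8.54], [0, 0, 0, 0, 0, -2.5, 8.54], [0, 0, 0, 0, 0, -2.5, 8.54]]])

```text
time: 14.88
ee_pos: [0.454, -0.1729, 0.2193]
tcp_rot: [-179.8, -0.1, 74.9]
wrist_force: [0.0, 0.3, 0.0]
opening: 0.0853
```

```bash
python3 -c "
from h import *
plan((.457,-.3457,.2),88.6,8)
s=imaging.camera('scene')
crop(s,140,110,140,120,5,'pics/s17.png')"
```

```text
t 14.88 P [ 0.454  -0.1729  0.2193] rpy [-1.7978e+02 -1.4000e-01  7.4870e+01] F [0.  0.3 0. ] op 0.0853
turn/row [-0.0004 -0.0004 -0.03  ]
0 [-2.08  0.6   0.23]
1 [-2.09  0.54  0.23]
2 [-2.11  0.47  0.24]
3 [-2.12  0.41  0.24]
4 [-2.13  0.35  0.24]
5 [-2.14  0.28  0.24]
6 [-2.15  0.22  0.24]
7 [-2.15  0.15  0.24]
```

View pics/s17.png

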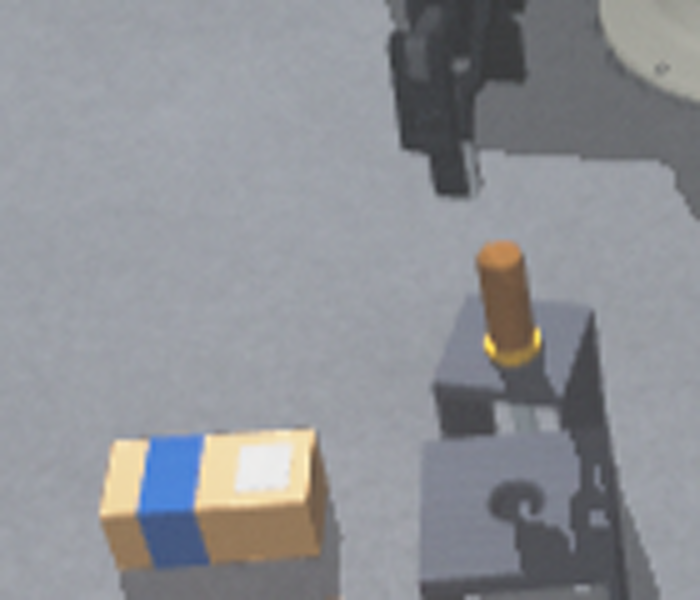

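The pin is home: collar bottom at scene (242,183) and handle top at (240,160), the same as at the start. On to the blue carton at scene (183,209).

Call:
servo_tool(moves=[[[0, 0, -0.03, -1.5, 0.6, 0, 8.54], [0, 0, -0.03, -2.1, 0.5, 0, 8.54], [0, 0, -0.03, -2.1, 0.5, 0, 8.54], [0, 0, -0.03, -2.1, 0.4, 0, 8.54], [0, 0, -0.03, -2.1, 0.3, 0.5, 8.54], [0, 0, -0.03, -2.1, 0.3, 1.0, 8.54], [0, 0, -0.03, -2.1, 0.2, 1.5, 8.54], [0, 0, -0.03, -1.5, 0.1, 1.5, 8.54], [0, 0, 0, -0.8, 0, 1.0, 8.54], [0, 0, 0, 0, 0, 0, 8.54], [0, 0, 0, 0, 0, 0, 8.54]]])

```text
time: 15.85
ee_pos: [0.4633, -0.349, 0.18]
tcp_rot: [179.0, 0.3, 89.3]
wrist_force: [0.7, 0.7, -0.1]
opening: 0.0855
```

```bash
python3 -c "
from h import *
print(-cal('top')[1][:3,:3].T@cal('top')[1][:3,3])
plan((.457,-.347,.07),88.5,3)"
```

```text
[0.36828697 0.02638095 1.29620131]
t 15.85 P [ 0.4633 -0.349   0.18  ] rpy [179.03   0.3   89.31] F [ 0.7  0.7 -0.1] op 0.0855
turn/row [0.0057 0.0017 0.0048]
0 [ 0.08 -0.27  3.66]
1 [ 0.08 -0.25  3.66]
2 [ 0.07 -0.23  3.67]
```

Call:
servo_tool(moves=[[[0.006, 0.002, 0.005, 0.08, -0.25, 1.5, 8.54], [0.006, 0.001, 0.005, 0.08, -0.2, 2.0, 8.54], [0.005, 0.001, 0.004, 0, 0, 2.0, 8.54], [0, 0, 0, 0, 0, 2.0, 8.54], [0, 0, 0, 0, 0, 1.5, 8.54], [0, 0, 0, 0, 0, 0.8, 8.54], [0, 0, 0, 0, 0, 0, 8.54], [0, 0, 0, 0, 0, 0, 8.54]]])

```text
time: 16.52
ee_pos: [0.4632, -0.3427, 0.0888]
tcp_rot: [179.5, 0.4, 88.4]
wrist_force: [-0.1, 1.2, 0.2]
opening: 0.085
```

```bash
python3 -c "
from h import *
plan((.4585,-.347,.011),88.5,4)
s=imaging.camera('scene')
crop(s,140,150,100,80,7,'pics/s18.png')"
```

```text
t 16.52 P [ 0.4632 -0.3427  0.0888] rpy [179.49   0.35  88.43] F [-0.1  1.2  0.2] op 0.085
turn/row [ 0.0022  0.0015 -0.0003]
0 [-0.1  -0.13  1.94]
1 [-0.1  -0.13  1.94]
2 [-0.11 -0.12  1.94]
3 [-0.11 -0.12  1.94]
```

View pics/s18.png

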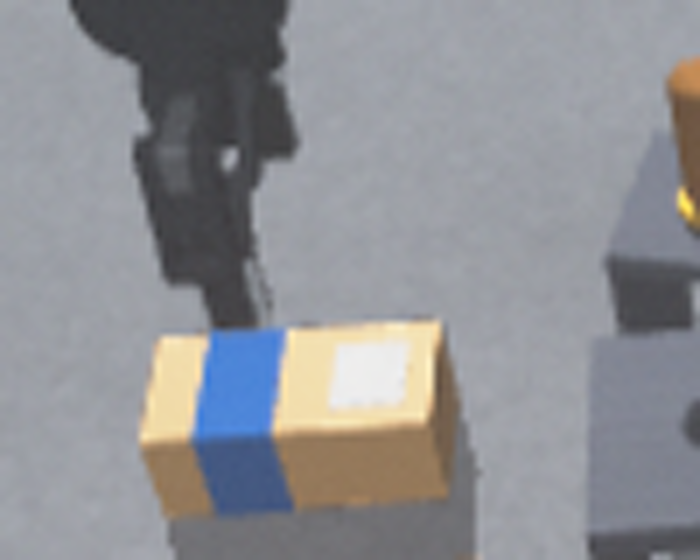

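```bash
python3 -c "
from h import *
P=bot.get_obs()['ee_pos']
f=lambda Q:((proj('scene',Q)-[140,150])*7).round(0)
for x in (-.043,0,.043,.05):
  for z in (0,.013,.038): print(x,z,f(P+[x,0,z]))
print('carton',f([.4585,-.347,.045]),[f([.4585+a*.028,-.347+b*.055,.045]) for a in(-1,1) for b in (-1,1)])
"
```

```text
-0.043 0 [281. 227.]
-0.043 0.013 [274. 202.]
-0.043 0.038 [260. 154.]
0 0 [272. 305.]
0 0.013 [265. 281.]
0 0.038 [250. 233.]
0.043 0 [263. 388.]
0.043 0.013 [255. 364.]
0.043 0.038 [240. 316.]
0.05 0 [261. 402.]
0.05 0.013 [254. 377.]
0.05 0.038 [239. 330.]
carton [286. 377.] [array([148., 338.]), array([433., 313.]), array([132., 443.]), array([427., 417.])]
```

Call:
servo_tool(moves=[[[0.004, 0.002, 0, -0.15, -0.2, 1.5, 8.54], [0.004, 0.002, 0, -0.12, -0.15, 1.8, 8.54], [0, 0, 0, -0.1, 0, 1.8, 8.54], [0, 0, 0, 0, 0, 1.5, 8.54], [0, 0, 0, 0, 0, 0.8, 8.54], [0, 0, 0, 0, 0, 0.3, 8.54], [0, 0, 0, 0, 0, 0, 8.54]]])

```text
time: 17.15
ee_pos: [0.4625, -0.349, 0.0123]
tcp_rot: [179.6, 0.4, 88.4]
wrist_force: [-0.3, 0.3, 0.6]
opening: 0.0855
```

```bash
python3 -c "
from h import *
plan((.459,-.346,.002),88.5,2)
s=imaging.camera('scene')
crop(s,140,150,100,80,7,'pics/s19.png')"
```

```text
t 17.15 P [ 0.4625 -0.349   0.0123] rpy [179.56   0.42  88.41] F [-0.3  0.3  0.6] op 0.0855
turn/row [ 0.0038  0.0037 -0.0008]
0 [ 0.15 -0.18  0.51]
1 [ 0.15 -0.18  0.51]
```

View pics/s19.png

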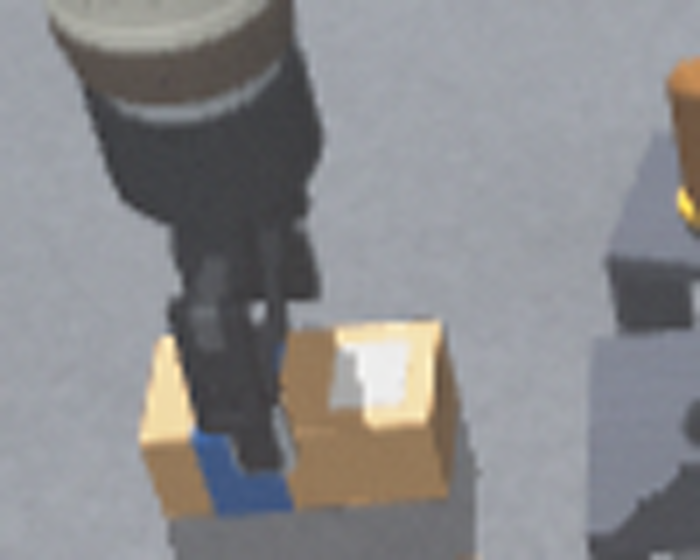

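The jaws straddle the carton's middle, and the front fingertip at scene (178,217) is still high on its side. Lowering a little more, then closing.

Call:
servo_tool(moves=[[[0.004, 0.004, 0, 0.15, -0.15, 0.4, 8.54], [0.004, 0.004, 0, 0.15, -0.15, 0.4, 8.54], [0, 0, 0, 0, 0, 0.1, 8.54], [0, 0, 0, 0, 0, 0, 7], [0, 0, 0, 0, 0, 0, 5.2], [0, 0, 0, 0, 0, 0, 5.2], [0, 0, 0, 0, 0, 0, 5.2], [0, 0, 0, 0, 0, 0, 5.2], [0, 0, 0, 0, 0, 0, 5.2]]], force=70)

```text
time: 17.95
ee_pos: [0.4608, -0.3469, 0.0067]
tcp_rot: [179.9, 0.1, 88.4]
wrist_force: [-0.1, -0.5, -0.7]
opening: 0.0542
```

```bash
python3 -c "
from h import *
plan((.459,-.346,.002),88.5,2)
s=imaging.camera('scene')
crop(s,140,150,100,80,7,'pics/s20.png')"
```

```text
t 17.95 P [ 0.4608 -0.3469  0.0067] rpy [1.7985e+02 9.0000e-02 8.8410e+01] F [-0.1 -0.5 -0.7] op 0.0542
turn/row [ 0.0013  0.0008 -0.0008]
0 [ 0.04 -0.09  0.23]
1 [ 0.04 -0.09  0.23]
```

View pics/s20.png

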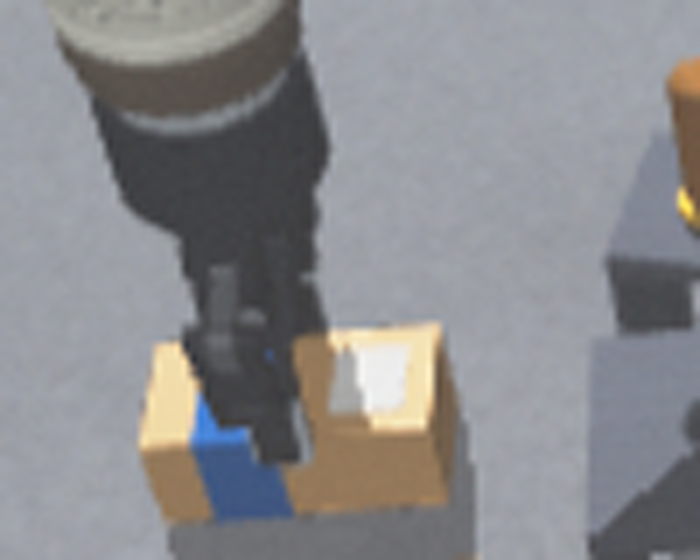

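Gripped at 54 mm opening near mid-length. Before carrying it, I'll look at the open well from above while the arm is out of the way.

```bash
python3 -c "
from h import *
s=imaging.camera('scene');t=imaging.camera('top')
cv2.imwrite('pics/s21f.png',s);cv2.imwrite('pics/t21f.png',t)
crop(t,255,170,100,70,8,'pics/t21.png');crop(s,280,115,110,120,6,'pics/s21.png')"
```

```text
(no output)
```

View pics/t21.png

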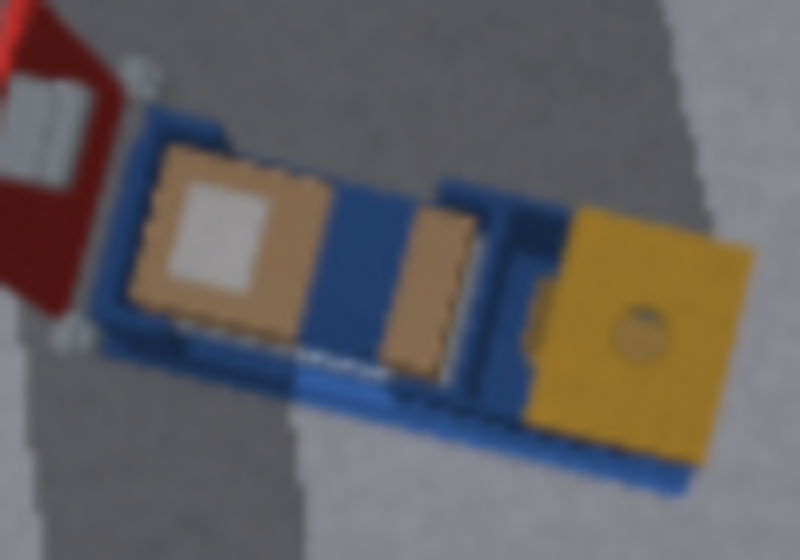

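View pics/s21.png

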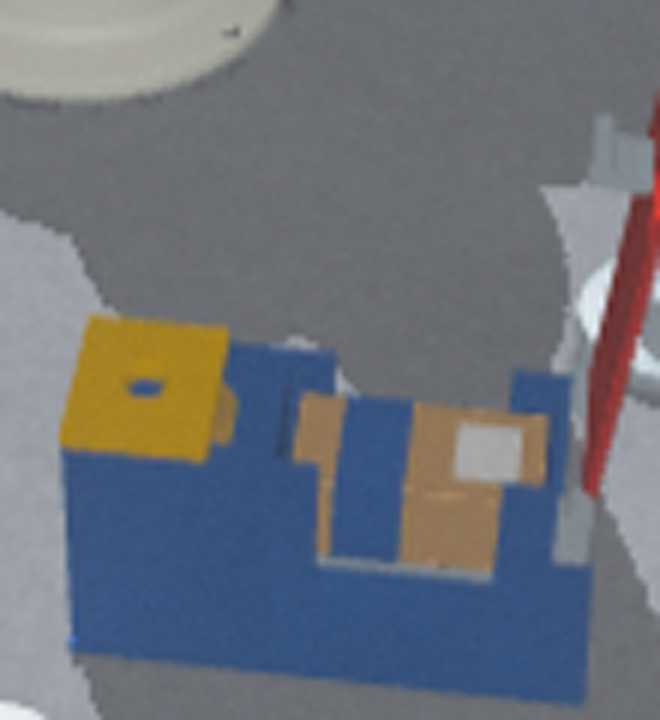

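```bash
python3 -c "
from h import *
u=lambda x,y:(255+x/8-.44,170+y/8-.44)
C=[onz('top',u(*p),.138)[:2] for p in ((580,205),(752,248),(700,465),(525,420))]
print(np.round(C,4),np.mean(C,0))
print('hole',onz('top',u(641,337),.138))
S=[onz('top',u(*p),.118)[:2] for p in ((168,142),(477,213),(437,380),(128,302))]
print(np.round(S,4),np.mean(S,0)); 
S=np.array(S)
for a,b in ((1,0),(2,3)): d=S[b]-S[a]; print(np.degrees(np.arctan2(d[1],d[0])),np.linalg.norm(d))
h=np.array([.4945,-.0145])
for a in (74.5,75,75.5): print(a,h+.1185*np.array([np.cos(np.radians(a)),np.sin(np.radians(a))]))
v=lambda x,y:(280+x/6-.42,115+y/6-.42)
S=[onz('scene',v(*p),.118)[:2] for p in ((302,395),(547,415),(545,485),(292,462))]
print('scene stock',np.round(S,4),np.mean(S,0))
C=[onz('scene',v(*p),.138)[:2] for p in ((92,316),(228,327),(206,455),(63,440))];print('scene cover',np.mean(C,0), np.round(C,4))
"
```

```text
[[ 0.5396  0.0045]
 [ 0.5235 -0.0537]
 [ 0.45   -0.0337]
 [ 0.4666  0.025 ]] [ 0.49493168 -0.01446192]
hole [ 0.4938938  -0.01500552  0.138     ]
[[0.568  0.1468]
 [0.5406 0.04  ]
 [0.4828 0.0549]
 [0.5124 0.161 ]] [0.52595738 0.10066664]
75.6072185334359 0.11026306313559099
74.44203346887137 0.11010330648076415
74.5 [0.52616775 0.09969021]
75 [0.52517006 0.09996221]
75.5 [0.52417003 0.1002255 ]
scene stock [[0.4922 0.0557]
 [0.5179 0.1605]
 [0.5599 0.1507]
 [0.5328 0.0453]] [0.52569732 0.10305789]
scene cover [ 0.49720788 -0.01299797] [[ 0.4515 -0.0326]
 [ 0.466   0.0261]
 [ 0.5438  0.0067]
 [ 0.5275 -0.0522]]
```

Top view: the stock carton is centred near (292,202), inside the well, and the lid is upright left of (270,190). The well centre works out to about (0.526, 0.100), axis 75°. Lifting the refill.

Call:
servo_tool(moves=[[[0, 0, 0, 0, 0, -0.5, 5.2], [0, 0, 0, 0, 0, -1.0, 5.2], [0, 0, 0, 0, 0, -2.0, 5.2], [0, 0, 0, 0, 0, -2.0, 5.2], [0, 0, 0, 0, 0, -2.0, 5.2], [0, 0, 0, 0, 0, -2.0, 5.2], [0, 0, 0, 0, 0, -2.5, 5.2], [0, 0, 0, 0, 0, -2.5, 5.2], [0, 0, 0, 0, 0, -2.5, 5.2], [0, 0, 0, 0, 0, -2.0, 5.2], [0, 0, 0, 0, 0, -1.0, 5.2], [0, 0, 0, 0, 0, 0, 5.2]]])

```text
time: 19.1
ee_pos: [0.4578, -0.3445, 0.2204]
tcp_rot: [-179.9, -0.1, 88.4]
wrist_force: [0.5, -0.3, -3.8]
opening: 0.0541
```

```bash
python3 -c "
from h import *
plan((.527,.099,.23),75,16)
s=imaging.camera('scene')
crop(s,120,60,140,120,5,'pics/s22.png')"
```

```text
t 19.1 P [ 0.4578 -0.3445  0.2204] rpy [-1.7995e+02 -8.0000e-02  8.8420e+01] F [ 0.5 -0.3 -3.8] op 0.0541
turn/row [-0.0001 -0.0001  0.0146]
0 [ 2.78  0.36 -0.06]
1 [ 2.79  0.32 -0.06]
2 [ 2.79  0.27 -0.06]
3 [ 2.8   0.23 -0.06]
4 [ 2.8   0.19 -0.06]
5 [ 2.8   0.15 -0.06]
6 [ 2.8   0.11 -0.06]
7 [ 2.8   0.07 -0.06]
8 [ 2.81  0.03 -0.06]
9 [ 2.81 -0.01 -0.06]
10 [ 2.8  -0.05 -0.06]
11 [ 2.8  -0.09 -0.06]
12 [ 2.8  -0.14 -0.06]
13 [ 2.8  -0.18 -0.06]
14 [ 2.8  -0.22 -0.06]
15 [ 2.79 -0.26 -0.06]
```

View pics/s22.png

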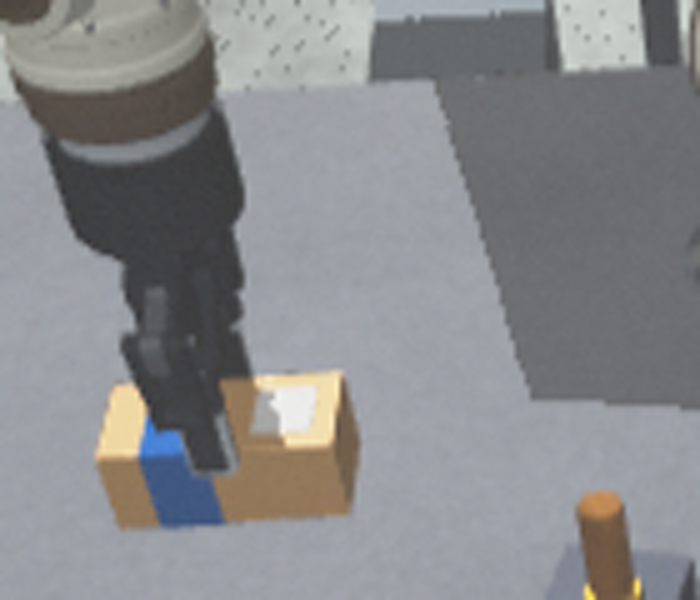

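The carton hangs level, 3.8 N. Carrying it over to above the well.

Call:
servo_tool(moves=[[[0, 0, 0.01, 1.0, 0.3, -0.5, 5.2], [0, 0, 0.01, 2.0, 0.3, -0.5, 5.2], [0, 0, 0.015, 2.8, 0.3, -0.3, 5.2], [0, 0, 0.015, 2.8, 0.2, -0.2, 5.2], [0, 0, 0.015, 2.8, 0.2, -0.1, 5.2], [0, 0, 0.015, 2.8, 0.2, 0, 5.2], [0, 0, 0.015, 2.8, 0.1, 0, 5.2], [0, 0, 0.015, 2.8, 0.1, 0, 5.2], [0, 0, 0.015, 2.8, 0, 0, 5.2], [0, 0, 0.015, 2.8, 0, 0, 5.2], [0, 0, 0.015, 2.4, 0, 0, 5.2], [0, 0, 0.015, 2.0, -0.1, 0, 5.2]]])

```text
time: 20.15
ee_pos: [0.5023, -0.0392, 0.2235]
tcp_rot: [-178.9, -0.2, 77.8]
wrist_force: [-0.7, -0.4, -3.8]
opening: 0.0537
```

```bash
python3 -c "
from h import *
plan((.527,.099,.225),75,6)"
```

```text
t 20.15 P [ 0.5023 -0.0392  0.2235] rpy [-178.89   -0.19   77.78] F [-0.7 -0.4 -3.8] op 0.0537
turn/row [-0.0032 -0.0005  0.0081]
0 [ 2.34 -0.08 -0.02]
1 [ 2.34 -0.1  -0.02]
2 [ 2.34 -0.12 -0.02]
3 [ 2.34 -0.14 -0.02]
4 [ 2.34 -0.16 -0.02]
5 [ 2.33 -0.18 -0.02]
```

Call:
servo_tool(moves=[[[-0.003, 0, 0.01, 2.3, -0.1, 0, 5.2], [-0.003, 0, 0.01, 2.3, -0.1, 0, 5.2], [-0.003, 0, 0.01, 2.3, -0.1, 0, 5.2], [-0.003, 0, 0.01, 1.8, -0.1, 0, 5.2], [-0.003, 0, 0, 1.2, -0.1, 0, 5.2], [-0.003, 0, 0, 0.6, -0.1, 0, 5.2], [0, 0, 0, 0.2, 0, 0, 5.2], [0, 0, 0, 0, 0, 0, 5.2]]])

```text
time: 20.82
ee_pos: [0.5178, 0.0757, 0.2148]
tcp_rot: [-179.3, 0.0, 75.6]
wrist_force: [-0.3, 0.7, -2.7]
opening: 0.0536
```

```bash
python3 -c "
from h import *
plan((.527,.099,.20),75,3)"
```

```text
t 20.82 P [0.5178 0.0757 0.2148] rpy [-1.7926e+02  4.0000e-02  7.5640e+01] F [-0.3  0.7 -2.7] op 0.0536
turn/row [-0.0043  0.0003  0.0037]
0 [0.83 0.11 0.49]
1 [0.83 0.11 0.49]
2 [0.83 0.1  0.49]
```

Call:
servo_tool(moves=[[[-0.004, 0, 0.004, 0.8, 0.1, 0.5, 5.2], [-0.004, 0, 0.004, 0.8, 0.1, 0.5, 5.2], [-0.004, 0, 0.003, 0.5, 0.1, 0.5, 5.2], [0, 0, 0, 0.2, 0, 0.5, 5.2], [0, 0, 0, 0, 0, 0, 5.2], [0, 0, 0, 0, 0, 0, 5.2]]])

```text
time: 21.32
ee_pos: [0.5268, 0.0968, 0.1912]
tcp_rot: [-179.9, 0.1, 74.8]
wrist_force: [-0.1, 0.2, -4.3]
opening: 0.054
```

```bash
python3 -c "
from h import *
plan((.527,.099,.19),75,1)
s=imaging.camera('scene');t=imaging.camera('top')
crop(t,255,160,100,80,7,'pics/t23.png')
crop(s,280,115,110,110,6,'pics/s23.png')"
```

```text
t 21.32 P [0.5268 0.0968 0.1912] rpy [-1.7992e+02  1.3000e-01  7.4760e+01] F [-0.1  0.2 -4.3] op 0.054
turn/row [-0.0013  0.0022 -0.0042]
0 [ 0.22 -0.04  0.12]
```

View pics/s23.png

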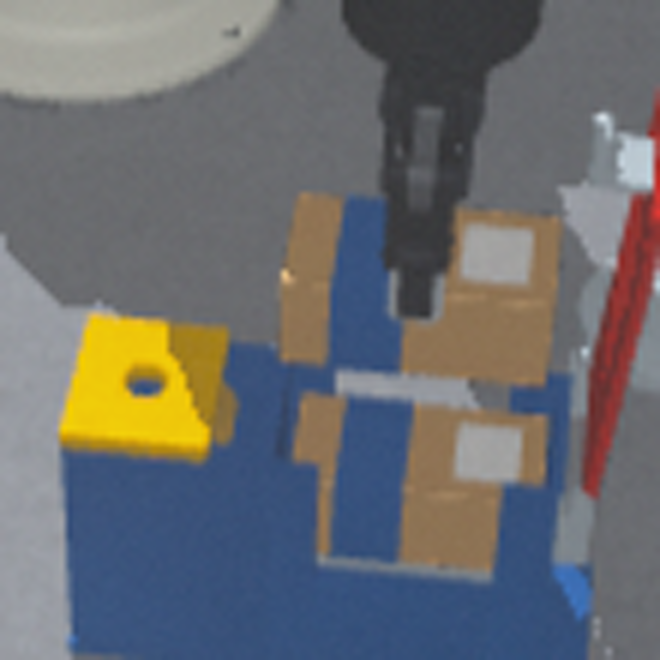

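View pics/t23.png

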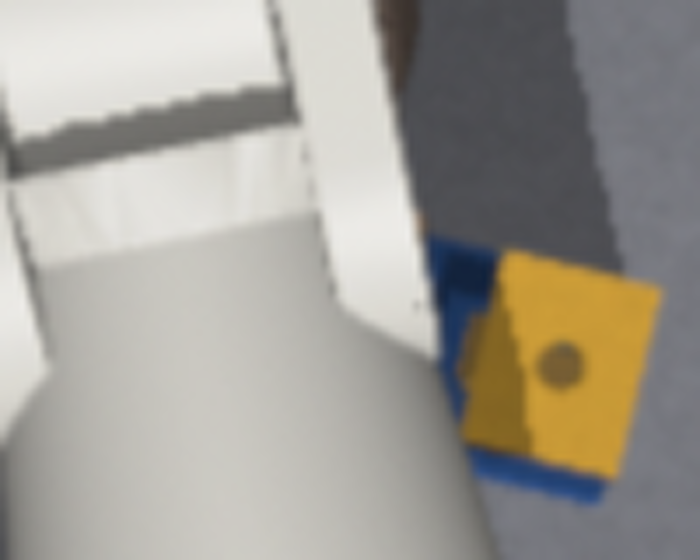

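```bash
python3 -c "
from h import *
v=lambda x,y:(280+x/6-.42,115+y/6-.42)
S=np.array([onz('scene',v(*p),.2295)[:2] for p in ((303,193),(562,213),(550,298),(282,273))])
print(np.round(S,4),S.mean(0))
for p,q in ((0,1),(3,2)):
  d=S[q]-S[p];print(np.degrees(np.arctan2(d[1],d[0])),np.linalg.norm(d))
B=np.array([onz('scene',v(*p),.1845)[:2] for p in ((282,360),(548,384))]);d=B[1]-B[0];print(B,np.degrees(np.arctan2(d[1],d[0])),np.linalg.norm(d))
"
```

```text
[[0.4877 0.054 ]
 [0.5132 0.1577]
 [0.5638 0.1419]
 [0.536  0.0383]] [0.5251714  0.09796459]
76.21725651322129 0.10678303869451224
75.00325944144448 0.1072311442479406
[[0.53895385 0.03876607]
 [0.56639761 0.14457023]] 75.45892077298045 0.10930543614363462
```

Call:
servo_tool(moves=[[[0, 0, 0, 0.15, 0.03, 0.5, 5.2], [0, 0, 0, 0.1, 0.03, 1.0, 5.2], [0, 0, 0, 0, 0, 1.0, 5.2], [0, 0, 0, 0, 0, 1.0, 5.2], [0, 0, 0, 0, 0, 0.5, 5.2], [0, 0, 0, 0, 0, 0, 5.2], [0, 0, 0, 0, 0, 0, 5.2]]])

```text
time: 22.0
ee_pos: [0.5278, 0.0983, 0.1466]
tcp_rot: [-179.9, 0.1, 74.7]
wrist_force: [-0.3, -0.2, -3.8]
opening: 0.0541
```

```bash
python3 -c "
from h import *
plan((.528,.0993,.14),75,1)
s=imaging.camera('scene')
crop(s,280,115,110,110,6,'pics/s24.png')"
```

```text
t 22.0 P [0.5278 0.0983 0.1466] rpy [-1.799e+02  1.400e-01  7.470e+01] F [-0.3 -0.2 -3.8] op 0.0541
turn/row [-0.0017  0.0024 -0.0053]
0 [ 0.1  -0.01  0.66]
```

View pics/s24.png

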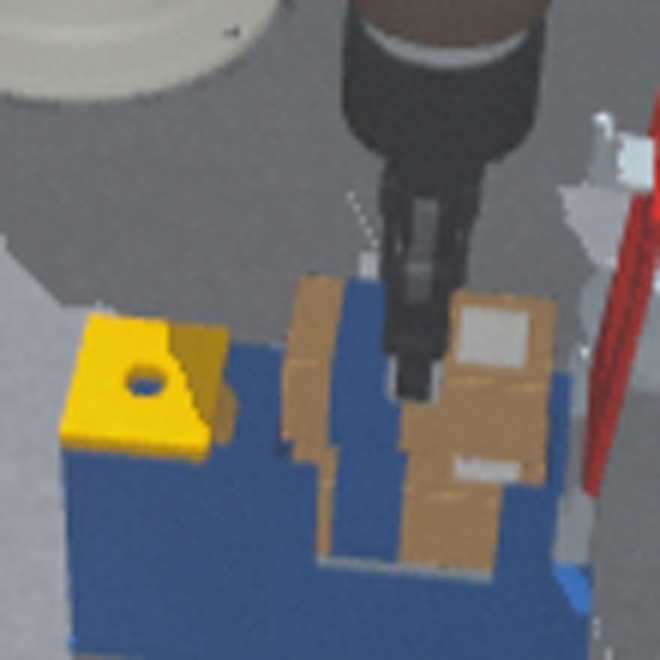

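Call:
servo_tool(moves=[[[0, 0, -0.005, 0.15, 0, 0.4, 5.2], [0, 0, 0, 0, 0, 0.5, 5.2], [0, 0, 0, 0, 0, 0.4, 5.2], [0, 0, 0, 0, 0, 0, 5.2], [0, 0, 0, 0, 0, 0, 5.2]]])

```text
time: 22.47
ee_pos: [0.5288, 0.1, 0.1334]
tcp_rot: [180.0, 0.1, 75.0]
wrist_force: [0.3, 0.7, -3.5]
opening: 0.0541
```

```bash
python3 -c "
from h import *
plan((.528,.0993,.122),75,1)
s=imaging.camera('scene')
crop(s,300,140,90,80,8,'pics/s25.png')"
```

```text
t 22.47 P [0.5288 0.1    0.1334] rpy [1.800e+02 9.000e-02 7.502e+01] F [ 0.3  0.7 -3.5] op 0.0541
turn/row [0.     0.0016 0.0004]
0 [-0.09 -0.06  1.14]
```

View pics/s25.png

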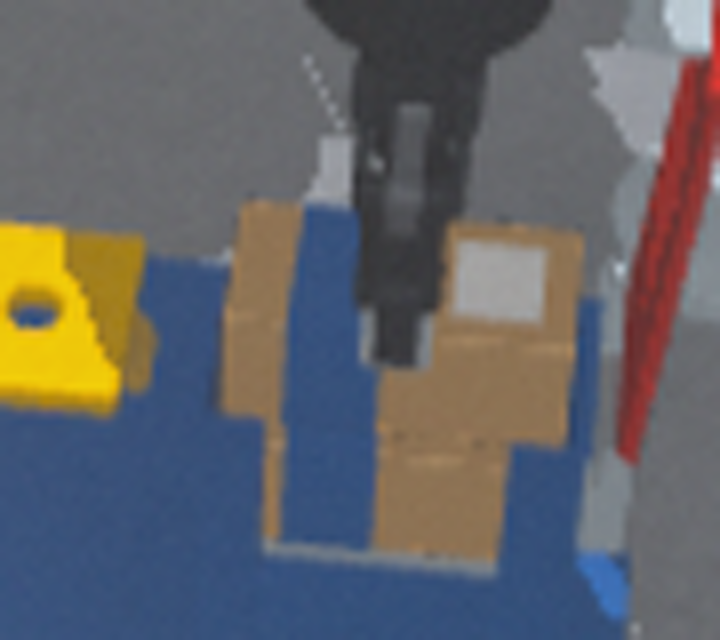

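The refill's bottom edge lines up with the stock carton's front edge at scene (347,194), and both ends lie between the walls. Lowering further.

Call:
servo_tool(moves=[[[0, 0, 0, -0.05, 0, 0.3, 5.2], [0, 0, 0, 0, 0, 0.3, 5.2], [0, 0, 0, 0, 0, 0.3, 5.2], [0, 0, 0, 0, 0, 0, 5.2], [0, 0, 0, 0, 0, 0, 5.2]]])

```text
time: 22.93
ee_pos: [0.5289, 0.0995, 0.1239]
tcp_rot: [180.0, 0.1, 75.0]
wrist_force: [0.1, 0.2, -3.2]
opening: 0.0538
```

```bash
python3 -c "
from h import *
plan((.528,.0993,.122),75,1)
s=imaging.camera('scene')
crop(s,300,140,90,80,8,'pics/s26.png')"
```

```text
t 22.93 P [0.5289 0.0995 0.1239] rpy [1.7997e+02 8.0000e-02 7.5020e+01] F [ 0.1  0.2 -3.2] op 0.0538
turn/row [0.0006 0.0014 0.0003]
0 [-0.04 -0.08  0.19]
```

View pics/s26.png

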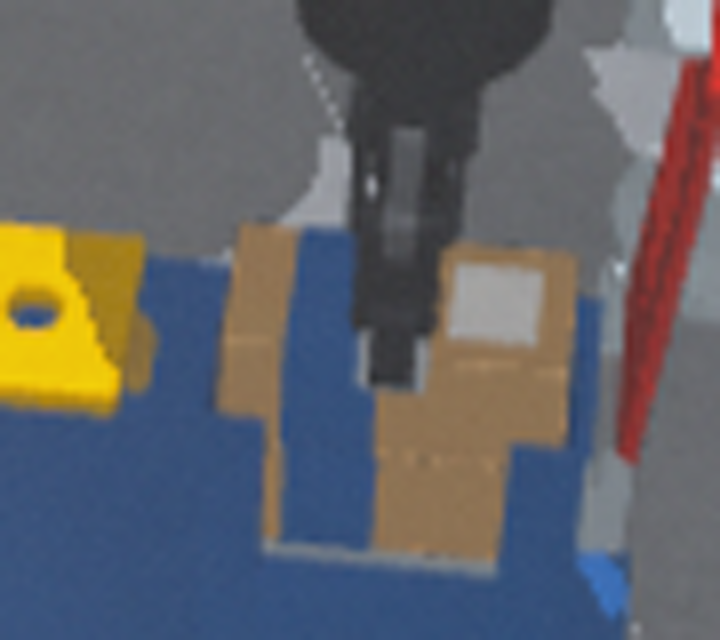

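Call:
servo_tool(moves=[[[0, 0, 0, 0.1, 0, 0.4, 5.2], [0, 0, 0, 0, 0, 0.4, 5.2], [0, 0, 0, 0, 0, 0.4, 5.2], [0, 0, 0, 0, 0, 0.4, 5.2], [0, 0, 0, 0, 0, 0.2, 5.2], [0, 0, 0, 0, 0, 0, 5.2]]])

```text
time: 23.48
ee_pos: [0.5295, 0.1006, 0.1046]
tcp_rot: [179.9, 0.1, 75.0]
wrist_force: [0.4, 0.1, -2.0]
opening: 0.0539
```

```bash
python3 -c "
from h import *
plan((.528,.0993,.1),75,1)
s=imaging.camera('scene')
crop(s,300,140,90,80,8,'pics/s27.png')"
```

```text
t 23.48 P [0.5295 0.1006 0.1046] rpy [1.7991e+02 5.0000e-02 7.5010e+01] F [ 0.4  0.1 -2. ] op 0.0539
turn/row [0.0016 0.0009 0.0002]
0 [-0.16 -0.11  0.46]
```

View pics/s27.png

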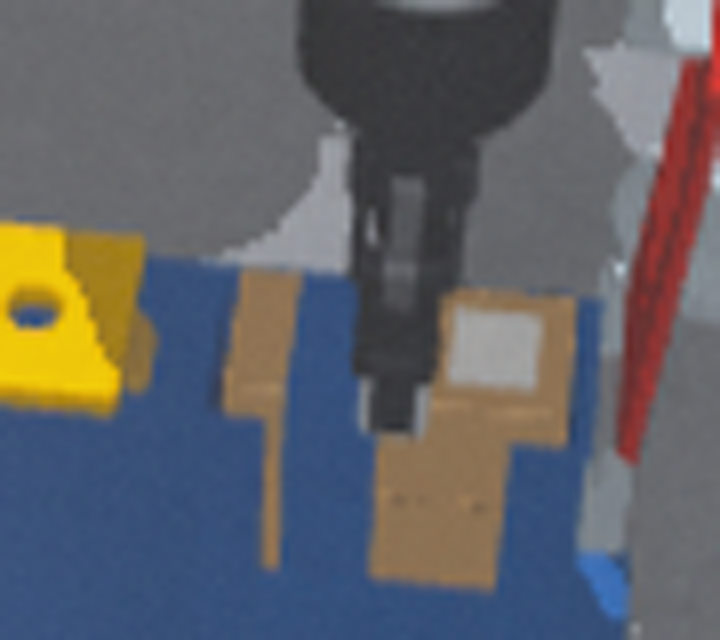

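Call:
servo_tool(moves=[[[0, 0, 0, 0, 0, 0.35, 5.2], [0, 0, 0, 0, 0, 0.35, 5.2], [0, 0, 0, 0, 0, 0.35, 5.2], [0, 0, 0, 0, 0, 0.2, 5.2], [0, 0, 0, 0, 0, 0, 5.2]]])

```text
time: 23.95
ee_pos: [0.5296, 0.1006, 0.0919]
tcp_rot: [179.9, 0.0, 75.0]
wrist_force: [-0.3, 0.1, -2.0]
opening: 0.0537
```

Call:
servo_tool(moves=[[[0, 0, 0, 0, 0, 0, 5.8], [0, 0, 0, 0, 0, 0, 6.5], [0, 0, 0, 0, 0, 0, 7.5], [0, 0, 0, 0, 0, 0, 7.5], [0, 0, 0, 0, 0, 0, 7.5], [0, 0, 0, 0, 0, -0.5, 7.5], [0, 0, 0, 0, 0, -1.5, 7.5], [0, 0, 0, 0, 0, -2.0, 7.5], [0, 0, 0, 0, 0, -2.0, 7.5], [0, 0, 0, 0, 0, -2.0, 7.5], [0, 0, 0, 0, 0, -2.0, 7.5], [0, 0, 0, 0, 0, -1.0, 7.5]]])

```text
time: 24.95
ee_pos: [0.5285, 0.1005, 0.2073]
tcp_rot: [179.9, 0.1, 75.0]
wrist_force: [0.9, 0.8, 0.9]
opening: 0.0749
```

```bash
python3 -c "
from h import *
plan((.528,.0993,.1),75,1)
s=imaging.camera('scene')
crop(s,280,80,120,140,5,'pics/s28.png')"
```

```text
t 24.95 P [0.5285 0.1005 0.2073] rpy [1.7991e+02 5.0000e-02 7.5010e+01] F [0.9 0.8 0.9] op 0.0749
turn/row [0.0016 0.0009 0.0003]
0 [-0.12 -0.03 10.73]
```

View pics/s28.png

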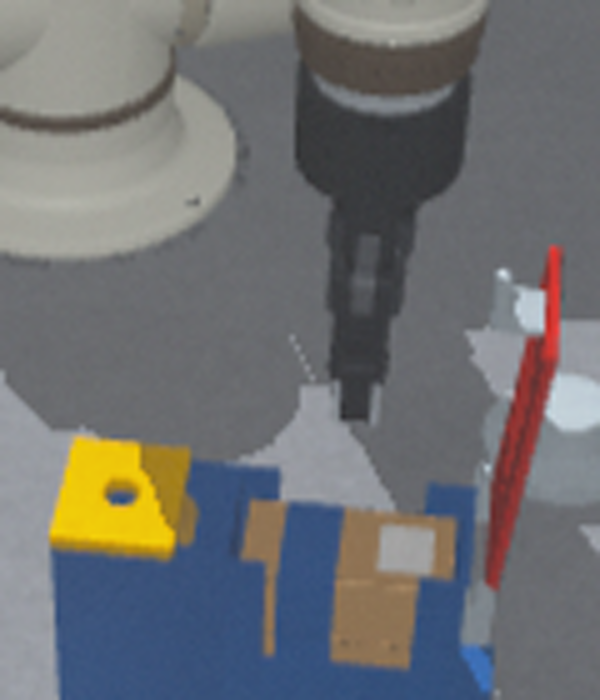

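The carton lies flat in the well, scene (350,190), and has sunk. Now I raise the tool, shut the fingers and go over and behind the lid.

Call:
servo_tool(moves=[[[0, 0, 0, 0, 0, -2.0, 4], [0, 0, 0, 0, 0, -2.5, 0], [0, 0, 0, 0, 0, -2.5, 0], [0, 0, 0, 0, 0, -2.5, 0], [0, 0, 0, 0, 0, -2.0, 0], [0, 0, 0, 0, 0, -1.0, 0], [0, 0, 0, 0, 0, 0, 0], [0, 0, 0, 0, 0, 0, 0]]], force=40)

```text
time: 25.67
ee_pos: [0.528, 0.1007, 0.3382]
tcp_rot: [179.8, 0.0, 75.0]
wrist_force: [-0.7, -0.4, 0.0]
opening: -0.0001
```

```bash
cat >> h.py <<'E'
def disp():
    o=bot.get_obs(); d=np.array(o['ee_pos'][:2])-[.5275,.1]; a=np.radians(75)
    print('disp x %.1f y %.1f z %.1f mm'%(1000*(d@[np.cos(a),np.sin(a)]),1000*(d@[-np.sin(a),np.cos(a)]),1000*o['ee_pos'][2]),np.round(o['tcp_rot'],2),'F',np.round(o['wrist_force'],1),'op',round(o['opening'],4),'t',round(o['time'],2))
E
python3 -c "
from h import *
disp()"
```

```text
disp x 0.8 y -0.3 z 338.2 mm [179.81   0.    75.02] F [-0.7 -0.4  0. ] op -0.0001 t 25.67
```

Call:
servo_tool(moves=[[[0.003, 0, 0, 1.0, 0, -0.4, 0], [0, 0, 0, 2.0, 0, -0.2, 0], [0, 0, 0, 2.0, 0, 0, 0], [0, 0, 0, 2.0, 0, 0, 0], [0, 0, 0, 2.0, 0, 0, 0], [0, 0, 0, 2.0, 0, 0, 0], [0, 0, 0, 1.5, 0, 0, 0], [0, 0, 0, 0.5, 0, 0, 0], [0, 0, 0, 0, 0, 0, 0], [0, 0, 0, 0, 0, 0, 0]]])

```text
time: 26.5
ee_pos: [0.562, 0.2304, 0.3323]
tcp_rot: [-179.4, 0.5, 74.9]
wrist_force: [0.9, -0.4, -0.4]
opening: -0.0002
```

```bash
python3 -c "
from h import *
disp();plan((.5275+.13*.2588,.1+.13*.9659,.262),75,4)
s=imaging.camera('scene')
crop(s,300,50,140,150,5,'pics/s29.png')"
```

```text
disp x 134.9 y 0.4 z 332.3 mm [-179.39    0.49   74.91] F [ 0.9 -0.4 -0.4] op -0.0002 t 26.5
t 26.5 P [0.562  0.2304 0.3323] rpy [-179.39    0.49   74.91] F [ 0.9 -0.4 -0.4] op -0.0002
turn/row [-0.0027  0.0021 -0.0004]
0 [-0.11  0.03  1.76]
1 [-0.11  0.02  1.76]
2 [-0.11  0.02  1.76]
3 [-0.12  0.02  1.76]
```

View pics/s29.png

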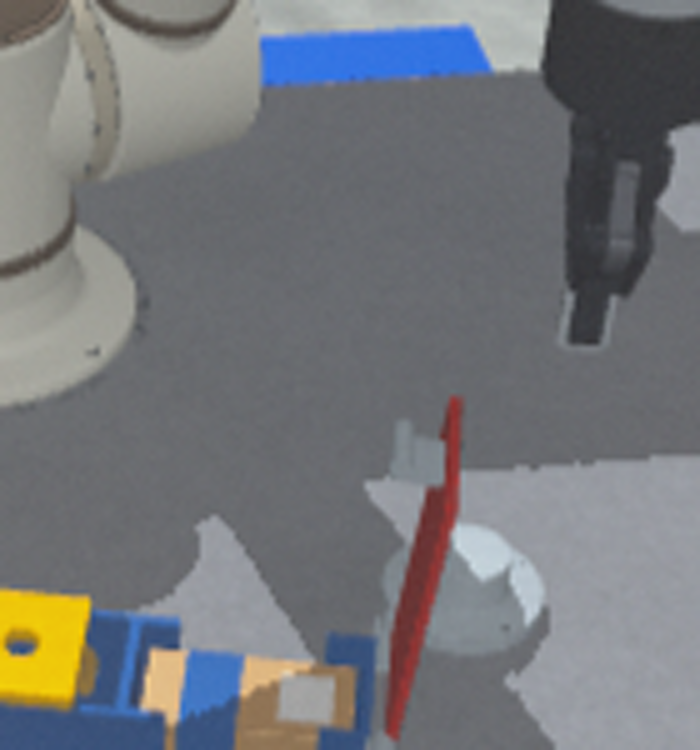

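```bash
python3 -c "
from h import *
P=bot.get_obs()['ee_pos']
for z in (0,.01,.02,.03): print(z,proj('scene',P+[0.006,0,z]))"
```

```text
0 [414.38786283 127.95530454]
0.01 [415.09128213 124.34089929]
0.02 [415.8046093  120.67558404]
0.03 [416.52805517 116.95827553]
```

Call:
servo_tool(moves=[[[-0.003, 0.002, 0, -0.1, 0, 1.5, 0], [-0.003, 0.002, 0, -0.1, 0, 2.0, 0], [-0.003, 0.002, 0, 0, 0, 1.7, 0], [0, 0, 0, 0, 0, 1.0, 0], [0, 0, 0, 0, 0, 0, 0], [0, 0, 0, 0, 0, 0, 0]]])

```text
time: 27.05
ee_pos: [0.56, 0.2219, 0.2695]
tcp_rot: [179.9, 0.1, 74.6]
wrist_force: [-0.9, -0.2, 0.5]
opening: -0.0003
```

```bash
python3 -c "
from h import *
disp();plan((.5275+.13*.2588,.1+.13*.9659,.262),75,4)
s=imaging.camera('scene')
crop(s,300,50,140,150,5,'pics/s30.png')"
```

```text
disp x 126.2 y 0.2 z 269.5 mm [1.7992e+02 7.0000e-02 7.4590e+01] F [-0.9 -0.2  0.5] op -0.0003 t 27.05
t 27.05 P [0.56   0.2219 0.2695] rpy [1.7992e+02 7.0000e-02 7.4590e+01] F [-0.9 -0.2  0.5] op -0.0003
turn/row [ 0.0004  0.0003 -0.0018]
0 [0.1  0.   0.19]
1 [0.1  0.   0.19]
2 [0.1  0.   0.19]
3 [0.1  0.   0.19]
```

View pics/s30.png

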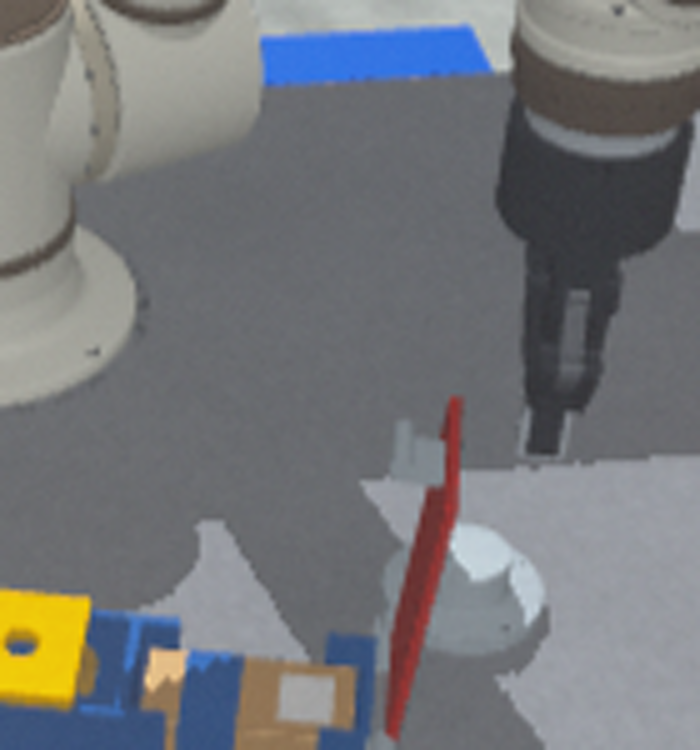

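The closed fingertips at scene (409,141) sit level with the lid's top edge, about 20 mm above the nominal TCP, so I go 30 mm lower before pushing.

Call:
servo_tool(moves=[[[0, 0, 0, 0, 0, 0.8, 0], [0, 0, 0, 0, 0, 1.2, 0], [0, 0, 0, 0, 0, 0.8, 0], [0, 0, 0, -1.0, 0, 0, 0], [0, 0, 0, -1.5, 0, 0, 0], [0, 0, 0, -1.0, 0, 0, 0], [0, 0, 0, 0, 0, 0, 0]]])

```text
time: 27.68
ee_pos: [0.5514, 0.1855, 0.2432]
tcp_rot: [179.7, -0.1, 74.6]
wrist_force: [0.3, -0.6, -0.1]
opening: -0.0
```

```bash
python3 -c "
from h import *
disp()
s=imaging.camera('scene')
crop(s,300,50,140,150,5,'pics/s31.png')"
```

```text
disp x 88.8 y -0.9 z 243.2 mm [ 1.7967e+02 -1.2000e-01  7.4600e+01] F [ 0.3 -0.6 -0.1] op -0.0 t 27.68
```

View pics/s31.png

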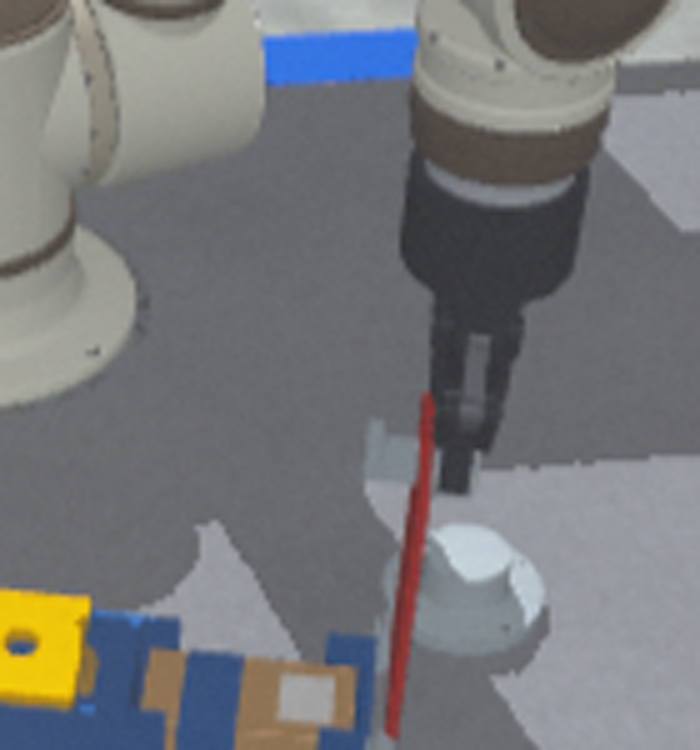

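The fingers rest on the lid's outer face and the lid has started to move. Pushing along the closing arc.

Call:
servo_tool(moves=[[[0, 0, 0, -1.2, 0, 0, 0], [0, 0, 0, -1.5, 0, 0, 0], [0, 0, 0, -1.5, 0, 0.3, 0], [0, 0, 0, -1.5, 0, 0.4, 0], [0, 0, 0, -1.0, 0, 0.5, 0], [0, 0, 0, 0, 0, 0, 0]]])

```text
time: 28.23
ee_pos: [0.5329, 0.118, 0.2318]
tcp_rot: [179.6, -0.3, 74.7]
wrist_force: [-0.1, 0.3, 0.1]
opening: -0.0002
```

```bash
python3 -c "
from h import *
disp()
s=imaging.camera('scene')
crop(s,280,50,140,150,5,'pics/s32.png')"
```

```text
disp x 18.8 y -0.6 z 231.8 mm [179.57  -0.33  74.7 ] F [-0.1  0.3  0.1] op -0.0002 t 28.23
```

View pics/s32.png

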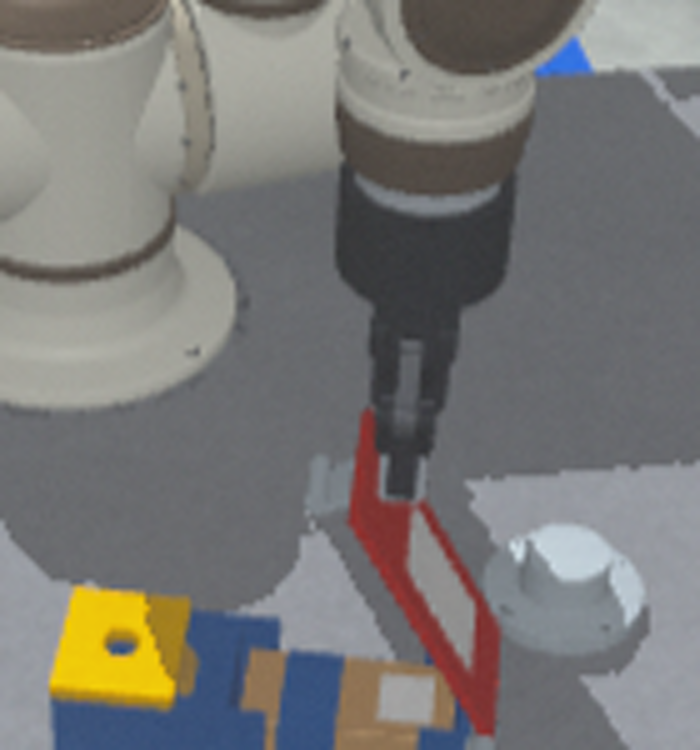

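Call:
servo_tool(moves=[[[0, 0, 0, -1.0, 0, 0.5, 0], [0, 0, 0, -1.3, 0, 0.7, 0], [0, 0, 0, -1.2, 0, 0.9, 0], [0, 0, 0, -1.0, 0, 1.0, 0], [0, 0, 0, -0.8, 0, 0.9, 0], [0, 0, 0, 0, 0, 0, 0]]])

```text
time: 28.78
ee_pos: [0.5204, 0.0686, 0.1939]
tcp_rot: [179.3, -0.6, 74.8]
wrist_force: [0.1, 0.9, 0.6]
opening: -0.0
```

```bash
python3 -c "
from h import *
disp()
s=imaging.camera('scene')
crop(s,280,50,140,150,5,'pics/s33.png')"
```

```text
disp x -32.2 y -1.3 z 193.9 mm [179.33  -0.64  74.83] F [0.1 0.9 0.6] op -0.0 t 28.78
```

View pics/s33.png

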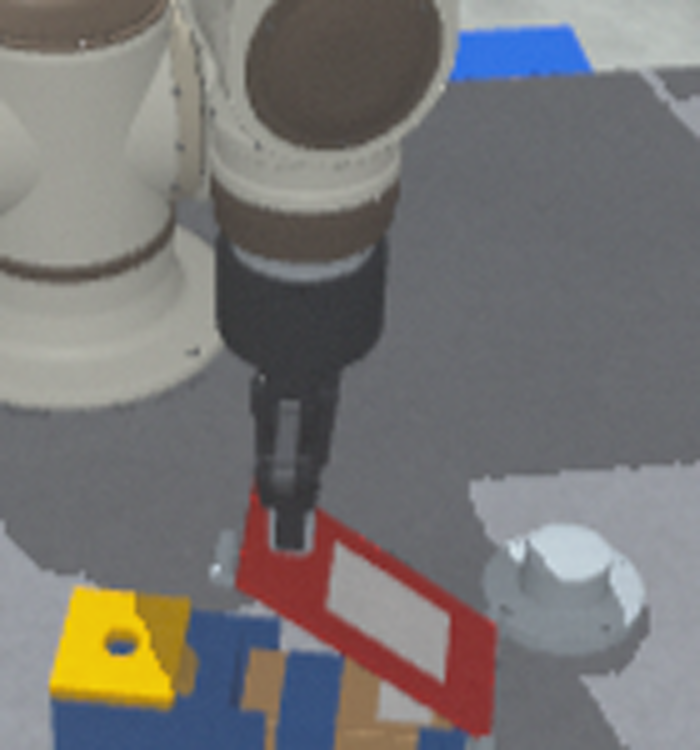

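Call:
servo_tool(moves=[[[0.006, 0.005, 0, -0.8, 0, 1.0, 0], [0.005, 0.005, 0, -0.8, 0, 1.2, 0], [0, 0, 0, -0.6, 0, 1.3, 0], [0, 0, 0, -0.4, 0, 1.2, 0], [0, 0, 0, -0.2, 0, 0.6, 0], [0, 0, 0, 0, 0, 0, 0]]])

```text
time: 29.33
ee_pos: [0.5168, 0.0459, 0.1463]
tcp_rot: [179.6, -1.5, 75.0]
wrist_force: [-1.1, -0.9, 1.8]
opening: 0.0001
```

```bash
python3 -c "
from h import *
disp()
s=imaging.camera('scene')
crop(s,280,90,120,120,6,'pics/s34.png')"
```

```text
disp x -55.1 y -3.6 z 146.3 mm [179.55  -1.46  75.  ] F [-1.1 -0.9  1.8] op 0.0001 t 29.33
```

View pics/s34.png

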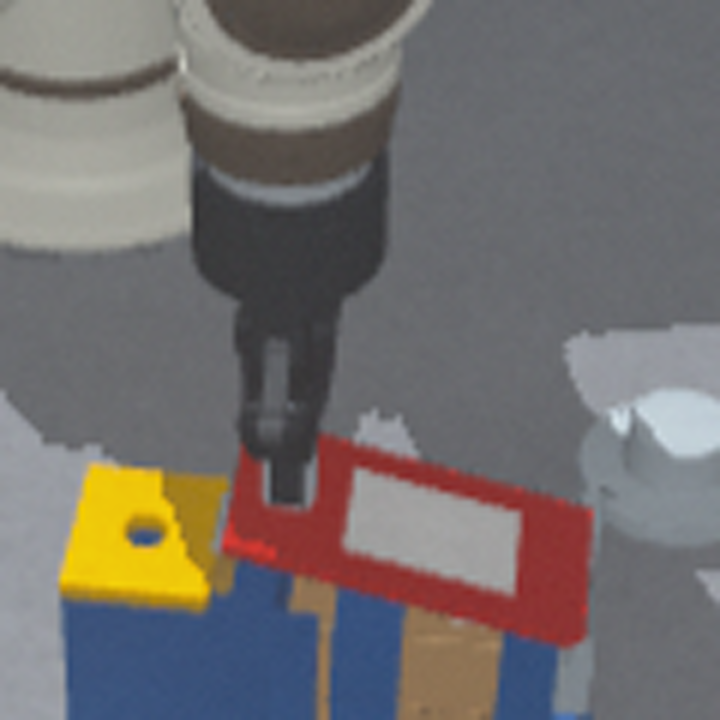

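```bash
python3 -c "
from h import *
plan((.5275-.060*.2588,.1-.060*.9659,.120),75,4)"
```

```text
t 29.38 P [0.517  0.0461 0.1469] rpy [179.52  -1.48  75.01] F [-0.8  0.6  1.8] op -0.0001
turn/row [ 0.0021 -0.0064  0.    ]
0 [-0.15 -0.1   0.67]
1 [-0.14 -0.1   0.67]
2 [-0.14 -0.1   0.67]
3 [-0.13 -0.1   0.67]
```

Call:
servo_tool(moves=[[[0.002, -0.006, 0, -0.2, -0.1, 0.6, 0], [0.002, -0.006, 0, -0.2, -0.1, 0.6, 0], [0.002, -0.006, 0, -0.1, -0.1, 0.5, 0], [0.002, -0.006, 0, 0, 0, 0.4, 0], [0, 0, 0, 0, 0, 0, 0]]])

```text
time: 29.8
ee_pos: [0.5153, 0.0425, 0.1282]
tcp_rot: [179.6, 0.0, 75.0]
wrist_force: [-0.3, -0.1, 2.9]
opening: 0.0002
```

```bash
python3 -c "
from h import *
disp()
s=imaging.camera('scene')
crop(s,280,90,120,120,6,'pics/s35.png')"
```

```text
disp x -58.7 y -3.1 z 128.2 mm [1.7961e+02 3.0000e-02 7.5040e+01] F [-0.3 -0.1  2.9] op 0.0002 t 29.8
```

View pics/s35.png

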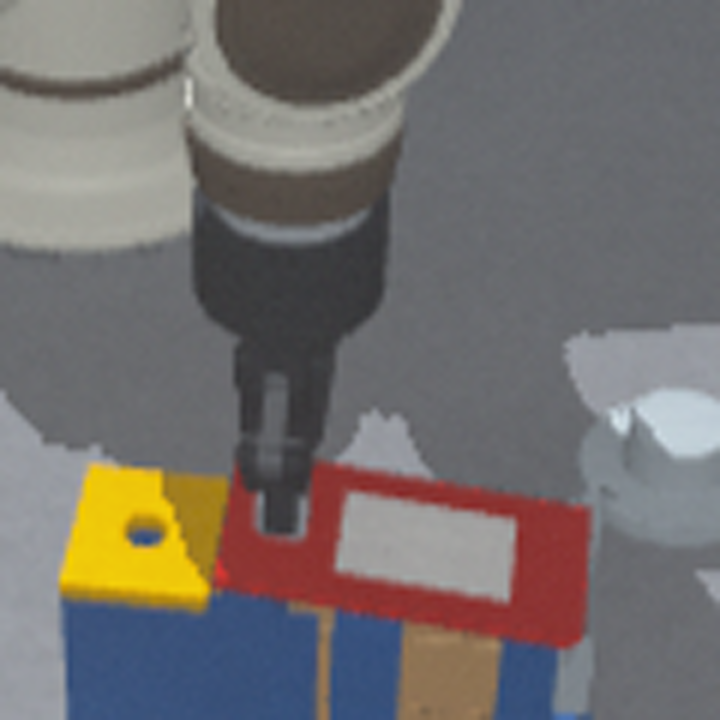

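Call:
servo_tool(moves=[[[0, 0, 0, -0.1, 0, 0.25, 0], [0, 0, 0, 0, 0, 0.25, 0], [0, 0, 0, 0, 0, 0.25, 0], [0, 0, 0, 0, 0, 0.25, 0], [0, 0, 0, 0, 0, 0, 0]]])

```text
time: 30.27
ee_pos: [0.515, 0.0416, 0.1207]
tcp_rot: [179.5, 0.1, 75.1]
wrist_force: [0.6, 0.3, -0.0]
opening: -0.0001
```

```bash
python3 -c "
from h import *
disp()
s=imaging.camera('scene')
crop(s,280,90,120,120,6,'pics/s36.png')"
```

```text
disp x -59.6 y -3.1 z 120.7 mm [1.7947e+02 6.0000e-02 7.5070e+01] F [ 0.6  0.3 -0. ] op -0.0001 t 30.27
```

View pics/s36.png

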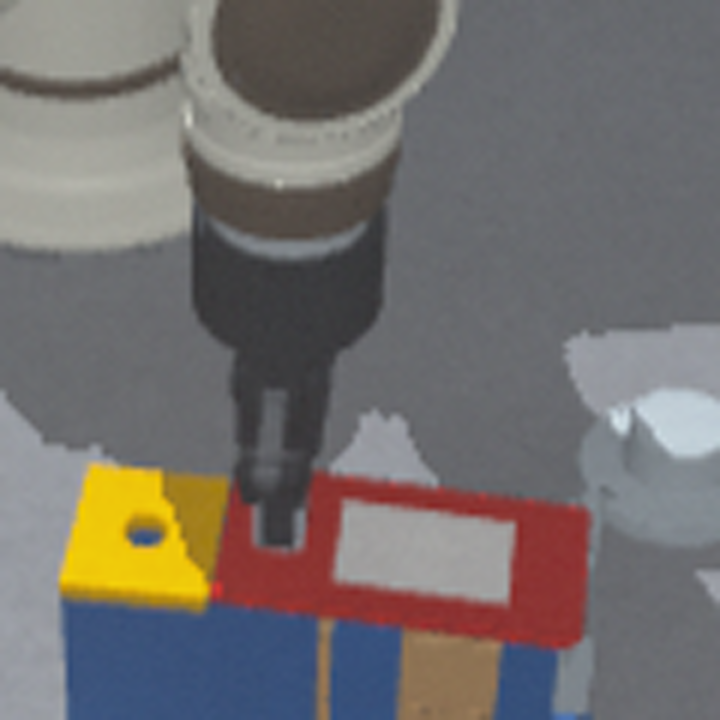

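The lid looks nearly flush with the cover at scene (316,188). Pressing a little more, watching the force.

Call:
servo_tool(moves=[[[0, 0, 0, 0, 0, 0.2, 0], [0, 0, 0, 0, 0, 0.2, 0], [0, 0, 0, 0, 0, 0, 0]]])

```text
time: 30.57
ee_pos: [0.5149, 0.0417, 0.1163]
tcp_rot: [179.5, 0.1, 75.1]
wrist_force: [0.6, -0.3, 1.6]
opening: -0.0002
```

Call:
servo_tool(moves=[[[0, 0, 0, 0, 0, 0.2, 0], [0, 0, 0, 0, 0, 0.15, 0], [0, 0, 0, 0, 0, 0, 0]]])

```text
time: 30.82
ee_pos: [0.5149, 0.0417, 0.1118]
tcp_rot: [179.5, 0.1, 75.1]
wrist_force: [0.2, -1.7, 2.1]
opening: -0.0001
```

Call:
servo_tool(moves=[[[0, 0, 0, 0, 0, 0.15, 0], [0, 0, 0, 0, 0, 0.15, 0], [0, 0, 0, 0, 0, 0, 0]]])

```text
time: 31.07
ee_pos: [0.515, 0.0417, 0.1096]
tcp_rot: [179.5, 0.1, 75.1]
wrist_force: [-1.7, -0.8, 7.6]
opening: 0.0001
```

```bash
python3 -c "
from h import *
disp()
s=imaging.camera('scene')
crop(s,280,130,90,80,8,'pics/s37.png')"
```

```text
disp x -59.6 y -3.0 z 109.6 mm [1.7949e+02 7.0000e-02 7.5080e+01] F [-1.7 -0.8  7.6] op 0.0001 t 31.07
```

View pics/s37.png

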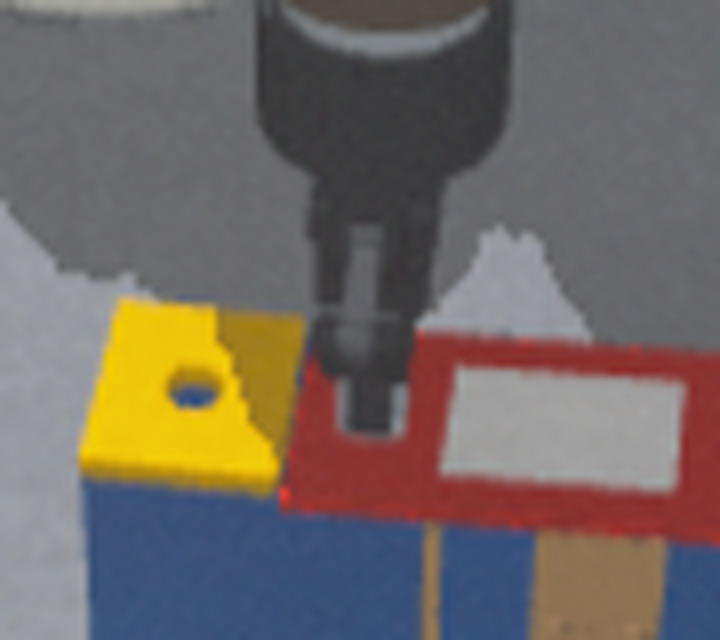

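Call:
servo_tool(moves=[[[0, 0, 0, 0, 0, 0.15, 0], [0, 0, 0, 0, 0, 0.15, 0], [0, 0, 0, 0, 0, 0, 0]]])

```text
time: 31.37
ee_pos: [0.515, 0.0417, 0.1093]
tcp_rot: [179.4, 0.0, 75.1]
wrist_force: [-2.5, -2.2, 8.0]
opening: -0.0002
```

Call:
servo_tool(moves=[[[0, 0, 0, 0, 0, 0.35, 0], [0, 0, 0, 0, 0, 0.4, 0], [0, 0, 0, 0, 0, 0.4, 0]]])

```text
time: 31.62
ee_pos: [0.5156, 0.0417, 0.1055]
tcp_rot: [179.0, -0.1, 75.1]
wrist_force: [-18.6, -3.6, 47.9]
opening: 0.0001
```

That built to 48 N through the fingertips, which is more than needed. Backing off and looking.

Call:
servo_tool(moves=[[[0, 0, 0, 0, 0, -0.5, 0], [0, 0, 0, 0, 0, -1.0, 0], [0, 0, 0, 0, 0, -1.5, 0], [0, 0, 0, 0, 0, -2.0, 0], [0, 0, 0, 0, 0, -2.0, 0], [0, 0, 0, 0, 0, -2.0, 0], [0, 0, 0, 0, 0, -1.0, 0], [0, 0, 0, 0, 0, 0, 0]]])

```text
time: 32.28
ee_pos: [0.5124, 0.0431, 0.2111]
tcp_rot: [179.1, -0.3, 75.1]
wrist_force: [0.5, 0.1, -0.1]
opening: -0.0001
```

```bash
python3 -c "
from h import *
disp()
s=imaging.camera('scene')
crop(s,280,90,120,120,6,'pics/s38.png')"
```

```text
disp x -58.8 y -0.1 z 211.1 mm [179.09  -0.27  75.14] F [ 0.5  0.1 -0.1] op -0.0001 t 32.28
```

View pics/s38.png

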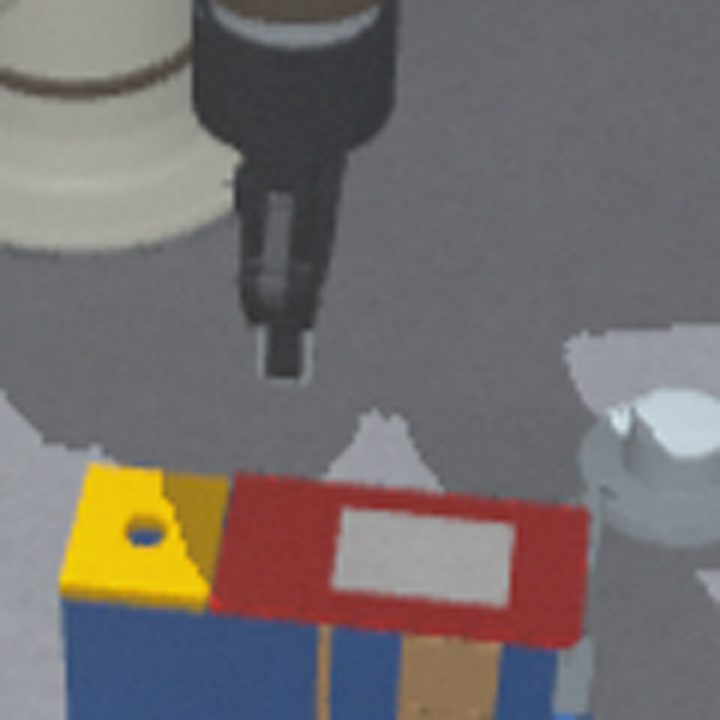

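The lid stays shut with the tool clear, flush with the cover at scene (316,188). I'll retreat, wait a second and check everything.

Call:
servo_tool(moves=[[[0, 0, 0, -0.5, -1.0, -1.0, 0], [0, 0, 0, -0.5, -2.0, -1.0, 0], [0, 0, 0, 0, -2.0, -1.0, 0], [0, 0, 0, 0, -2.0, -0.5, 0], [0, 0, 0, 0, -2.0, 0, 0], [0, 0, 0, 0, -2.0, 0, 0], [0, 0, 0, 0, -1.5, 0, 0], [0, 0, 0, 0, 0, 0, 0], [0, 0, 0, 0, 0, 0, 0], [0, 0, 0, 0, 0, 0, 0], [0, 0, 0, 0, 0, 0, 0], [0, 0, 0, 0, 0, 0, 0]]])

```text
time: 33.33
ee_pos: [0.3763, 0.064, 0.2369]
tcp_rot: [180.0, 0.0, 75.1]
wrist_force: [-0.1, -0.1, 0.7]
opening: -0.0002
```

```bash
python3 -c "
from h import *
disp()
s=imaging.camera('scene');t=imaging.camera('top')
cv2.imwrite('pics/s39.png',s)
a=cv2.resize(s[145:235,200:390],None,fx=4,fy=4,interpolation=cv2.INTER_CUBIC)
cv2.imwrite('pics/s39c.png',a);crop(t,250,160,220,90,3.6,'pics/t39.png')"
```

```text
disp x -73.9 y 136.8 z 236.9 mm [1.7997e+02 4.0000e-02 7.5090e+01] F [-0.1 -0.1  0.7] op -0.0002 t 33.33
```

View pics/s39.png

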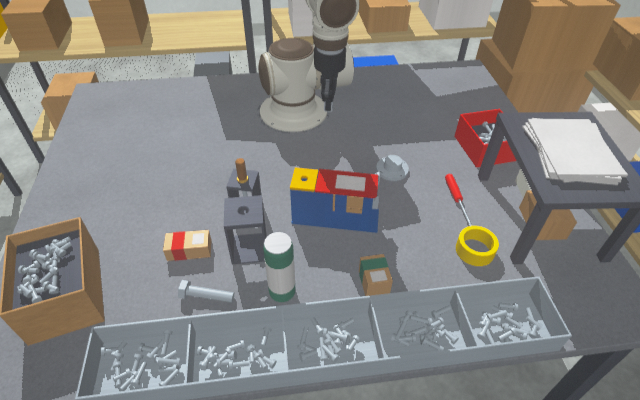

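View pics/s39c.png

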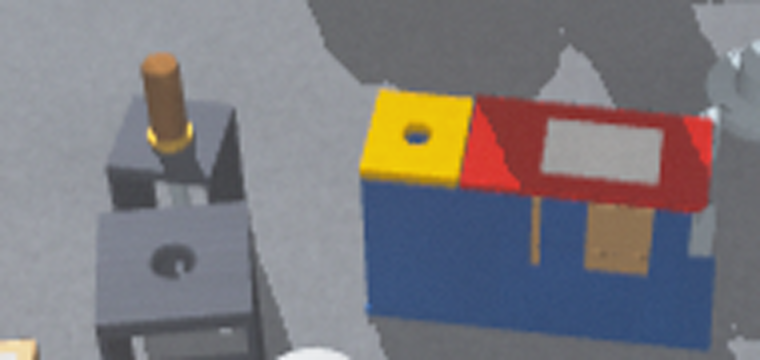

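View pics/t39.png

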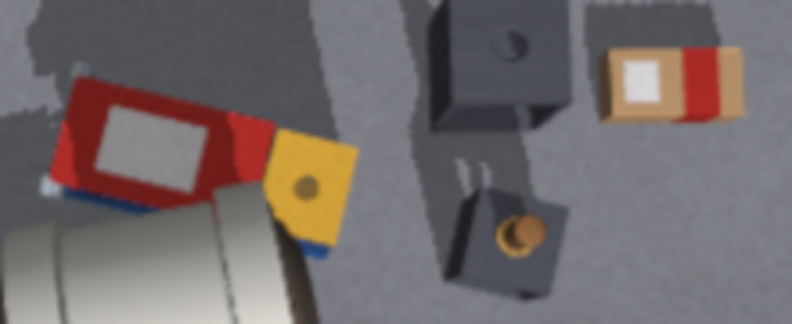

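All looks right: the lid is shut flush a second after release, the pin is home at scene (241,170), the red carton hasn't moved, and the arm is clear. Handing in.

```bash
python3 -c "
from workcell import bot
print(bot.job_done())"
```

```text
the job is handed in; nothing more can be done
None
```

The job is done and handed in at about 33 s of the 72 s allowed. The pin released the lid and went back fully into its stand. The blue-banded carton was laid flat on the one in the well and sank, and the lid was pushed round and pressed shut.

**Last checks:** in the final pictures the lid lies flush with the yellow cover and had stayed shut for over a second with the tool clear. The pin's collar and handle top were within about half a pixel of where they started just after I let go, and look the same at the end. No bystander looks moved, by eye, and nothing was touching the robot.

**What was off:**
- **Closing force:** the last press on the lid reached about 48 N at the wrist, through the closed fingertips, where 5 to 15 N would have been enough. I backed off at once. That is under the 120 N wrist limit, and the gripper's body was not what pressed.
- **Fingertip height:** the fingertips looked about 20 mm higher in the pictures than the stated tool point, so I judged heights near contact by picture and force.
- **Latch:** I could not read it directly. That it caught rests on the lid staying shut.

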